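Serve the last ball cake in a two-handled dish, offered through the food guard

ROBOT

A 7-joint arm with a two-finger parallel gripper is mounted at the origin on the work surface. World frame = base frame: x ahead of the robot, y to its left, z up, the work surface at z = 0. Lengths are in m, angles in rad, forces in N, time in s.
With the tool pointing down it reaches from about 0.4 to 0.875 m from the base axis. Payload 19.3 kg.
Tool frame: the origin (TCP) lies at the very end of the fingers, on their centre line; the grasp point (between the pads) lies 19 mm behind it; z points along the fingers, y is the direction in which the jaws open and shut (so a half turn about z gives the same grasp; the last joint's range is limited). The gripper opens to 85 mm and grips with 20 to 120 N. Pads are 22 mm wide; open, the fingers measure 114 mm over their backs; the gripper's body (76 mm by 85 mm) begins 54 mm behind the grasp point. The pads swing forward as they close: fully open they stand 13 mm farther back than shut.
Start: joints at [1.104, 0.521, -0.036, 1.599, 0.021, 1.021, -0.113], TCP at [0.242, -0.576, 0.204] pointing down, gripper open.
Joint ranges: [-2.91, 2.91], [-0.3, 2.13], [-1.5, 1.42], [0.17, 2.43], [-1.26, 4.41], [0.16, 1.93], [-2.52, 2.52]. Speed limits (rad/s): [1.89, 1.89, 2.39, 2.39, 3.01, 3.01, 3.01].

INTERFACE

Orientations are given as [roll, pitch, yaw] about the fixed x, y, z axes, in that order (R = Rz(yaw) Ry(pitch) Rx(roll)).
In Python, from workcell import bot gives the robot as it stands. The module is installed in compiled form; this text tells all that it offers.
- The arm moves only by the shell command python3 -m inch 'ROWS' [FORCE]. ROWS is JSON, a list of rows, each an object of numbers: "dx", "dy", "dz": the shift along the tool's x, y, z in mm; "rx", "ry", "rz": the turn, a rotation vector about the tool's x, y, z in rad; "hand": the closure, from -1 (fully open) to 1 (shut), so that 0 is half open. In form: [{"dx": .., "dy": .., "dz": .., "rx": .., "ry": .., "rz": .., "hand": ..}, ...]. A call has 1 to 10 rows; each row shifts and turns the commanded pose from where the row before left it, along the tool's axes as they then stand; what a row does not reach is not made up. A row lasts 1/10 s, in which the tool goes at most 50 mm and 8.59 degrees, less where a joint would pass 70% of its speed; a pose out of reach is approached as far as the arm can. A call with a gripper value outside its range is refused whole. The fingers move at their own pace and stop on an object; FORCE is the grip in N (left out, the last holds). Time passes only in rows, so rows that do not move let the fingers close. It gives the time, the measured TCP pose, the force and the opening at its end, in the units of the state.
- bot.observe(): the state, without advancing time (a new reading comes with each control period).
- bot.grab_frame(name): name is "scene" or "top"; returns (picture, depth): 480x640x3 uint8, red, green, blue; 480x640 float32, m along the optical axis (not along the pixel's ray), 0 where there is no reading.
- bot.get_calibration(name): a dict with "vertical_fov" (degrees; the focal length in pixels is half the picture's height over the tangent of half this angle, whatever the lens; pixels are square), "cx", "cy" (the principal point, pixels), "origin" and "orientation" of the camera in the world. Camera axes: x right, y down, z forward; pixel columns grow to the right and rows downward; lengths in m; the calibration is good to about 2 mm. A picture is of the moment at which its call begins. get_calibration takes no time and is no camera call.
- bot.job_done(): hands the job in, once; it reports no verdict.
Trained networks look in the newest picture that a camera, given by its name, has taken for a name from the list of things; names that differ only in an ending like _2 or _b are one class to them, and where a whole thing is asked for, a point or a joint stands for the part that bears it (a point fixed in the world has none). Each returns a list of dicts, best first, with "score" (0 to 1); they miss things now and then, are a little off and sometimes report something else, mostly with a low value. They report only what shows in the picture. A call takes as long as a camera call.
- bot.trace(camera, target): "region" (480x640 bool, what is visible of it) and "box" ([left, top, right, bottom] in pixels, round what is visible of it).
- bot.tip_of(camera, target): "centre" ([row, column] in pixels: a listed point, or the origin of a listed thing).
The state is a dict: "clock": time; "qpos": joint angles; "qd": joint speeds; "joint_efforts": joint torques, N m; "position": TCP position; "tool_rot": TCP orientation; "force": force on the tool from outside, world axes, zero at the start; "moment": the same for the moment, N m; "grip_width": finger opening in m.
Only numpy, scipy, OpenCV 4.12 (cv2) and the standard library are available. Lean on these libraries where they do the work, as an engineer would, in place of code of your own. Each camera call takes 0.05 s, during which the arm holds its last target.

TASK

Take the last ball cake from the iron cake plate and set it in the middle of the small dark two-handled dish, without dropping it. Then take the dish by one handle, lift it straight up clear of the counter and give it a quarter turn in the air, keeping it level and the loose cake in its middle, and offer it to the customer: finish while holding it still by that one handle about a hand's breadth above the counter, the other handle pointing straight out at the middle of the gap in the glass guard, its end in the gap. Leave everything else on the counter where it is.

Things in the scene. Friction and masses are not known exactly. Their poses are not given: they have to be found in the camera images.
- cake: golden-brown sesame ball cake, a firm ball of diameter 48 mm, 50 g more or less; origin at its centre (its axes turn as it rolls). It starts in a cavity of the iron plate, standing 39 mm proud of the plate's top face (centre about 37 mm above the counter); it can roll
- cake_plate: fixed black cast-iron ball-cake plate, 116 (x) x 166 (y) x 22 mm high, with six round cavities of 36 mm, a small lug at each end of its length; origin under its centre, z up. The cake sits at x = -27, y = +52 mm in its frame; the other cavities are empty
- dish: small round serving dish of dark steel, rim diameter 144 mm, rim 27 mm above its underside, about 240 g, with two wooden stub handles that stick out level on opposite sides along its own x axis. Origin under its centre, z up. At the start its handles lie across the robot's view, along world y within about 17 deg
- dish_middle (a point): middle of the dish's inside floor, 6 mm above its underside. The inside is dished: flat to radius 14 mm, then climbing at about 12 deg to radius 34 (10 mm above the underside), 18 deg to radius 52 (16 mm), 30 deg to radius 66 (25 mm). A cake in the middle has its centre 30 mm above the underside and rolls off when the dish tips over 10 deg or so
- handle_a (a point): middle of the gripping part of the handle on the dish's +x side, 100 mm from the dish's centre line and 26 mm above its underside. The handle is a wooden bar with flat sides, 18 mm wide and 18 mm high (17 to 35 mm above the underside), reaching from 76 to 118 mm from the dish's centre; it can be pinched across its width from above. x, y, z axes as the dish
- handle_b (a point): the same for the equal handle on the dish's -x side. Either may be the one held
- guard: fixed low food guard of clear glass panels, steel posts and a top tube 132 mm high, along the customer's side of the counter, with a serving gap between its two middle posts (310 mm between post axes, posts 18 mm thick). Origin on the counter in the middle of the gap; x points out to the customer (away from the robot), y along the guard, z up. The glass runs 440 mm to each side
- sauce_bottle: bystander, loose: red plastic squeeze bottle with a nozzle, diameter 56, height 178; origin under its centre (mm)
- sesame_jar: bystander, loose: straight jar of sesame with a white lid, diameter 72, height 90; origin under its centre (mm)
- sauce_bowl: bystander, loose: small empty white sauce bowl, rim diameter 90, height 36; origin under its centre (mm)
- tongs: bystander, loose: steel serving tongs lying flat, about 260 long along their own x, 65 wide, 17 high; origin on the counter under their middle (mm)
- plate_stack: bystander, loose: stack of paper plates, diameter 170, height 23; origin under its centre (mm)
- cake_pack: bystander, loose: clear open pack of six square cakes, 150 x 110 x 45 high; origin under its centre (mm)
- skewer_cup: bystander, loose: steel cup of bamboo skewers, diameter 72, cup 100 high, skewers up to 172 high; origin under its centre (mm)

How it is judged:
By the outcome, as a careful person would: the job done as asked, in the order asked, and still so for the second after the job is handed in, while the arm keeps its last pose, push and grip.
It also fails if it takes over 70 s, if anything falls off the work surface, if the arm or the gripper's body presses on something with over 40 N, if the wrist force passes 120 N, or if a joint passes its speed limit or range.

## Working session

There is one attempt and no reset: what is moved stays moved. The work goes in short steps, Python scripts to look and compute and a shell command to move; the robot and the scene stay as the last step left them, time stands still between calls to the robot, and variables do not carry over. Pictures are saved under pics/ and viewed, and the job is handed in when it is done.

```bash
mkdir -p pics
cat > h.py <<'E'
import numpy as np, cv2
from workcell import bot
from scipy.spatial.transform import Rotation as R
def cal(n):
    c=bot.get_calibration(n); f=240/np.tan(np.radians(c["vertical_fov"])/2)
    o=np.array(c["orientation"])
    Rm=o if o.shape==(3,3) else R.from_euler('xyz',o).as_matrix()
    return f,c["cx"],c["cy"],np.array(c["origin"]),Rm
def ray(n,row,col):
    f,cx,cy,o,Rm=cal(n); return o,Rm@np.array([(col-cx)/f,(row-cy)/f,1.])
def atz(n,row,col,z):
    o,d=ray(n,row,col); return o+d*(z-o[2])/d[2]
def tri(n1,p1,n2,p2):
    o1,d1=ray(n1,*p1);o2,d2=ray(n2,*p2)
    s=np.linalg.lstsq(np.c_[d1,-d2],o2-o1,rcond=None)[0]
    a=o1+d1*s[0];b=o2+d2*s[1]; return (a+b)/2,np.linalg.norm(a-b)
def cloud(n,depth):
    f,cx,cy,o,Rm=cal(n); v,u=np.mgrid[:480,:640]
    p=np.stack([(u-cx)/f*depth,(v-cy)/f*depth,depth],-1); return p@Rm.T+o
def save(n,img): cv2.imwrite(f"pics/{n}.png",img[...,::-1])
E
python3 - <<'E'
from h import *
np.set_printoptions(precision=4,suppress=True)
print(bot.observe())
for n in("scene","top"):
    print(bot.get_calibration(n)); p,d=bot.grab_frame(n); save(n+"0",p); np.save(n+"0d.npy",d)
    for t in("cake","cake_plate","dish","dish_middle","handle_a","handle_b","guard","sauce_bottle","sesame_jar","sauce_bowl","tongs","plate_stack","cake_pack","skewer_cup"):
        r=bot.tip_of(n,t); print(n,t,[(np.round(x["centre"],1),round(x["score"],2)) for x in r][:3])
E
```

```text
{'clock': 0.0, 'qpos': array([ 1.1038,  0.522 , -0.0363,  1.6   ,  0.0212,  1.0211, -0.1128]), 'qd': array([-0.0005, -0.0002,  0.0008,  0.0003, -0.001 , -0.0007,  0.0014]), 'joint_efforts': array([ -0.0012, -92.7133,   1.9793, -36.9944,   0.0179,   0.0081,
         0.    ]), 'position': array([ 0.2414, -0.5761,  0.2039]), 'tool_rot': array([-3.1405,  0.0001,  0.3968]), 'force': array([-0.9086, -0.2619, -0.6185]), 'moment': array([-0.009 , -0.0014,  0.0209]), 'grip_width': 0.0857442187438481}
{'vertical_fov': 52.7872420886548, 'cx': 322.8275879187076, 'cy': 237.45219827612672, 'origin': array([1.2301, 0.5709, 0.7547]), 'orientation': array([-2.2545,  0.0002,  2.257 ])}
scene cake [(array([206.9, 309.9]), 0.52)]
scene cake_plate [(array([217. , 288.3]), 0.59)]
scene dish [(array([290.2, 389.3]), 0.63), (array([342.5, 511.9]), 0.52)]
scene dish_middle [(array([287.3, 392. ]), 0.81), (array([218.2, 290.3]), 0.68)]
scene handle_a [(array([299.2, 435. ]), 0.96), (array([262. , 352.9]), 0.71)]
scene handle_b [(array([299.2, 435. ]), 0.96), (array([262. , 352.9]), 0.71)]
scene guard []
scene
[... 610 characters left out ...]
[-3.097 ,  0.0131, -1.5759])}
top cake []
top cake_plate [(array([279.9, 387.6]), 0.65), (array([321.2, 514. ]), 0.48)]
top dish [(array([262. , 240.9]), 0.61)]
top dish_middle [(array([259.5, 240.8]), 0.56)]
top handle_a [(array([266.9, 192.8]), 0.78), (array([255.3, 280.6]), 0.65)]
top handle_b [(array([266.9, 192.8]), 0.78), (array([255.3, 280.6]), 0.65)]
top guard []
top sauce_bottle [(array([331.2, 160.3]), 0.62)]
top sesame_jar []
top sauce_bowl [(array([331.7, 338.4]), 0.75)]
top tongs [(array([192.4, 329.3]), 0.86), (array([329.4, 335.4]), 0.48)]
top plate_stack []
top cake_pack [(array([321., 513.]), 0.6)]
top skewer_cup [(array([200.4, 168. ]), 0.85), (array([262.4, 241.2]), 0.34)]
```

View pics/scene0.png

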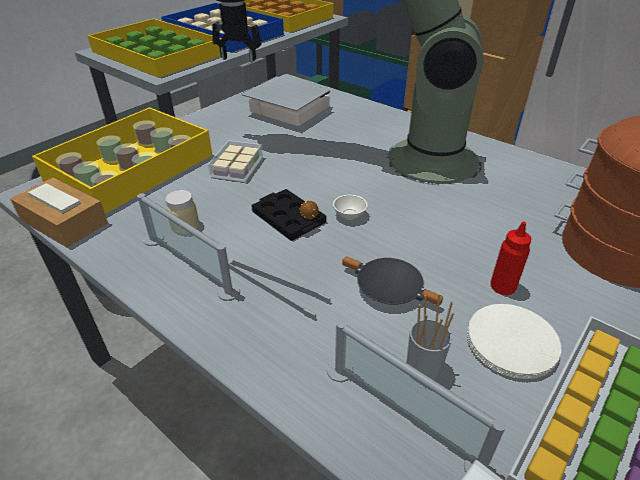

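View pics/top0.png

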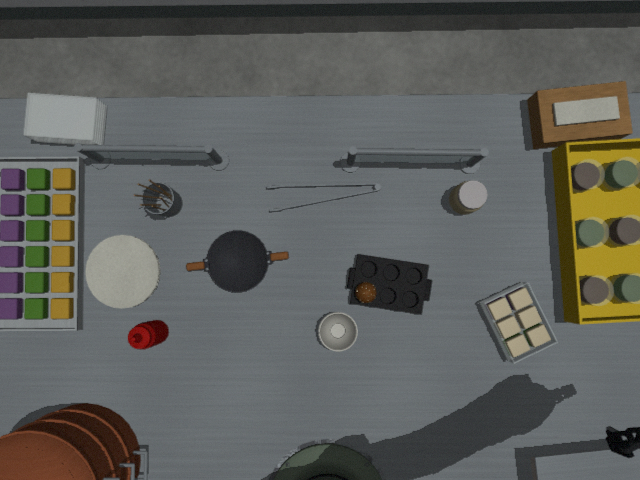

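The scene view looks from the customer's side: the cake is at about (310, 210), the dish at (390, 282) with handles at (352, 262) and (432, 297), and the gap lies between posts at (228, 270) and (340, 355). In the top view the cake is at (365, 292), the dish at (238, 262) with handles at (196, 267) and (280, 256), and the inner posts are at about (217, 157) and (350, 157). Next I'll measure.

Run:
```python
from h import *
np.set_printoptions(precision=4,suppress=True)
import os
D={};P={};C={}
for n in("scene","top"):
    P[n],D[n]=bot.grab_frame(n); C[n]=cloud(n,D[n])
    hsv=cv2.cvtColor(P[n],cv2.COLOR_RGB2HSV)
    roi=dict(scene=(190,230,295,325),top=(275,310,350,382))[n]
    m=np.zeros((480,640),bool); r0,r1,c0,c1=roi
    h=hsv[r0:r1,c0:c1]; m[r0:r1,c0:c1]=(h[...,1]>100)&(h[...,2]>50)&(h[...,0]<25)
    q=C[n][m&(D[n]>0)]; rr,cc=np.nonzero(m)
    ctr,rad=cv2.minEnclosingCircle(np.c_[cc,rr].astype(np.float32)); print(n,"cake px",ctr,rad,m.sum())
    # sphere fit
    q=q[(q[:,2]>0.02)&(q[:,2]<0.08)]
    from scipy.optimize import least_squares
    s=least_squares(lambda c:np.linalg.norm(q-c,axis=1)-.024,q.mean(0)-[0,0,.01],loss='soft_l1',f_scale=.002); print(n,"cake sphere",s.x,len(q),np.std(s.fun))
    P[n+'c']=(ctr[1],ctr[0])
print("cake tri",tri("scene",P["scenec"],"top",P["topc"]))
for a,b in(((299.2,435),(266.9,192.8)),((262,352.9),(255.3,280.6))): print("handle tri",tri("scene",a,"top",b))
for n in("scene","top"):
    r=bot.trace(n,"dish")
    for x in r[:1]:
        m=x["region"]; print(n,x["score"],x["box"],m.sum())
        q=C[n][m&(D[n]>0)]; print(q.min(0),q.max(0),np.median(q,0))
        np.save(n+"dish.npy",m)
    # wood by color
    hsv=cv2.cvtColor(P[n],cv2.COLOR_RGB2HSV); wood=(hsv[...,1]>110)&(hsv[...,2]>60)&(hsv[...,0]<22)
    q=C[n]; w=wood&(D[n]>0)&(q[...,0]>.4)&(q[...,0]<.65)&(q[...,1]>.03)&(q[...,1]<.35)&(q[...,2]<.06)
    k,l,st,cen=cv2.connectedComponentsWithStats(w.astype(np.uint8))
    for i in range(1,k):
        if st[i,4]>20:
            qq=q[l==i]; top=qq[qq[:,2]>np.percentile(qq[:,2],60)-.002]
            print(n,"wood",cen[i],st[i,4],qq.mean(0),"z95",np.percentile(qq[:,2],95),"top mean",qq[qq[:,2]>.03].mean(0),qq.min(0),qq.max(0))
np.save("ct.npy",C["top"]);np.save("cs.npy",C["scene"])
print("clock",bot.observe()["clock"])
```

```text
scene cake px (308.9569091796875, 209.3836212158203) 9.739510536193848 261
scene cake sphere [ 0.4831 -0.0881  0.0348] 258 0.001781349983891377
top cake px (365.69549560546875, 292.1654052734375) 10.305950164794922 304
top cake sphere [ 0.4817 -0.0899  0.0382] 302 0.002355104505986221
cake tri (array([ 0.4811, -0.0893,  0.0337]), np.float64(0.001709503922007109))
handle tri (array([0.5414, 0.3084, 0.0191]), np.float64(0.0002871780442186403))
handle tri (array([0.5645, 0.1077, 0.0248]), np.float64(0.008301842853278731))
scene 0.86 [339.9, 256.1, 436.6, 300.9] 2714
[ 0.4593  0.0897 -0.0031] [0.6297 0.3151 0.0378] [0.5526 0.2006 0.0157]
scene wood [350.7114 262.7047] 149 [0.5716 0.1118 0.0298] z95 0.034794400614257294 top mean [0.5697 0.1108 0.0326] [0.5579 0.0916 0.0183] [0.5804 0.1308 0.0363]
scene wood [430.0878 296.25  ] 148 [0.5507 0.3004 0.0301] z95 0.03511440123497491 top mean [0.5489 0.2987 0.0329] [0.5392 0.2817 0.0186] [0.558  0.3168 0.0378]
scene wood [440.4545 299.4091] 22 [0.5441 0.321  0.0291] z95 0.034469996234554635 top mean [0.5439 0.32   0.0327] [0.5347 0.3146 0.0211] [0.5537 0.3234 0.0349]
top 0.9 [186.0, 230.2, 288.7, 291.9] 3478
[ 0.4825  0.0864 -0.0064] [0.6305 0.3283 0.0454] [0.5546 0.206  0.0188]
top wood [278.7016 255.6452] 124 [0.5659 0.1079 0.036 ] z95 0.04103553118064885 top mean [0.5659 0.1079 0.036 ] [0.556  0.0886 0.0302] [0.5744 0.1281 0.0454]
top wood [195.0703 265.7734] 128 [0.5438 0.2993 0.0361] z95 0.041021220864546605 top mean [0.5437 0.2993 0.0363] [0.5342 0.2785 0.028 ] [0.5525 0.3189 0.0435]
clock 1.7
```

Run:
```python
import cv2
for n,r in(("scene",(180,380,200,480)),("top",(120,350,120,460))):
    i=cv2.imread(f"pics/{n}0.png")[r[0]:r[1],r[2]:r[3]]
    f=800/i.shape[1]; cv2.imwrite(f"pics/{n}0z.png",cv2.resize(i,None,fx=f,fy=f,interpolation=cv2.INTER_CUBIC)[:600])
```

```text
(no output)
```

View pics/top0z.png

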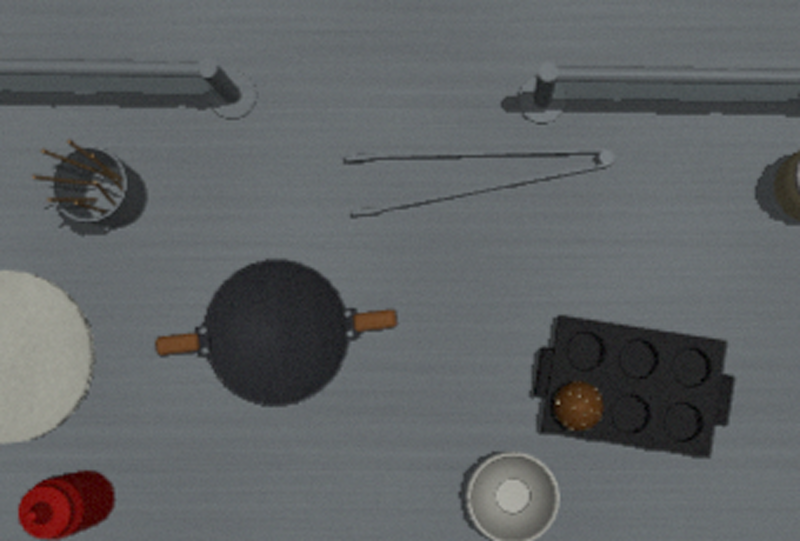

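View pics/scene0z.png

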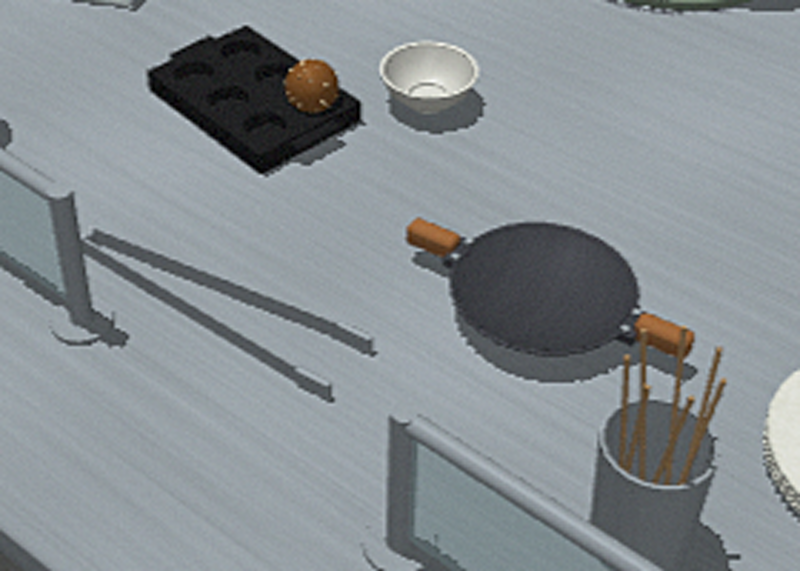

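Run:
```python
from h import *
np.set_printoptions(precision=4,suppress=True)
ct=np.load("ct.npy");cs=np.load("cs.npy")
for a,b in(((327,340.7),(148.9,209.2)),((248.3,222.8),(149.7,352.5))): print("post top tri",tri("scene",a,"top",b), atz("top",*b,.132), atz("scene",*a,.132))
for nm,c in(("top",ct),("scene",cs)):
    for y0,y1 in((.15,.6),(-.5,-.05)):
        m=(c[...,2]>.06)&(c[...,2]<.16)&(c[...,0]>.7)&(c[...,0]<.9)&(c[...,1]>y0)&(c[...,1]<y1)
        q=c[m]; t=q[q[:,2]>.118]; print(nm,"guard n",len(q),q.min(0),q.max(0),"tube x mean",t.mean(0),np.polyfit(t[:,1],t[:,0],1))
    # dish rim by height map
    m=(c[...,2]>.022)&(c[...,2]<.033)&(np.hypot(c[...,0]-.556,c[...,1]-.204)<.085)&(np.hypot(c[...,0]-.556,c[...,1]-.204)>.06)
    q=c[m]; A=np.c_[2*q[:,:2],np.ones(len(q))]; s=np.linalg.lstsq(A,(q[:,:2]**2).sum(1),rcond=None)[0]; print("rim fit",s[:2],np.sqrt(s[2]+s[0]**2+s[1]**2),len(q))
for n in("top",):
    m=np.load("topdish.npy").astype(np.uint8); m=cv2.morphologyEx(m,cv2.MORPH_OPEN,np.ones((21,21),np.uint8))
    cn=max(cv2.findContours(m,0,1)[0],key=cv2.contourArea); print(cv2.fitEllipse(cn)); e=cv2.fitEllipse(cn)[0]; print("dish centre ellipse z=.027",atz("top",e[1],e[0],.027))
print("bowl",atz("top",331.7,338.4,.036),"skew",atz("top",200,160,.1),"bottle",atz("top",331,148,.1))
```

```text
post top tri (array([0.7944, 0.2521, 0.1198]), np.float64(0.0015691893158838498)) [0.7923 0.2491 0.132 ] [0.8023 0.2588 0.132 ]
post top tri (array([ 0.7874, -0.0559,  0.1242]), np.float64(0.00656275341028621)) [ 0.7882 -0.0578  0.132 ] [ 0.791  -0.0453  0.132 ]
top guard n 2904 [0.7001 0.2421 0.06  ] [0.9    0.5999 0.1599] tube x mean [0.7917 0.3892 0.1316] [0.0313 0.7795]
top guard n 2213 [ 0.7001 -0.4999  0.0601] [ 0.8999 -0.0502  0.1402] tube x mean [ 0.7829 -0.1974  0.1311] [0.0207 0.787 ]
rim fit [0.555  0.2036] 0.0673847153349706 850
scene guard n 6921 [0.7001 0.2446 0.06  ] [0.8688 0.5666 0.1598] tube x mean [0.7968 0.4078 0.129 ] [0.0451 0.7784]
scene guard n 2594 [ 0.7003 -0.4997  0.06  ] [ 0.8997 -0.05    0.1331] tube x mean [ 0.7887 -0.1865  0.1274] [0.0215 0.7927]
rim fit [0.5584 0.2055] 0.06986897484693748 584
((237.3645782470703, 261.1803283691406), (60.530757904052734, 61.471153259277344), 88.50533294677734)
dish centre ellipse z=.027 [0.554  0.2038 0.027 ]
bowl [ 0.3925 -0.0272  0.036 ] skew [0.6871 0.363  0.1   ] bottle [0.4016 0.3873 0.1   ]
```

The text and the measurements agree: cake at (0.482, -0.089), dish centre at (0.5555, 0.204), -y handle at (0.567, 0.108), and gap middle near (0.789, 0.096). Next is a planner that prints rows.

```bash
cat > plan.py <<'E'
import sys; from h import *
def plan(pos,rpy,n,start=None):
    s=bot.observe() if start is None else start
    p=np.array(s["position"]);Rm=R.from_euler('xyz',s["tool_rot"])
    Rt=R.from_euler('xyz',rpy); dv=(Rt*Rm.inv()).as_rotvec()/n; dp=(np.array(pos)-p)/n
    for i in range(n):
        t=Rm.inv().apply(dp)*1000; w=Rm.inv().apply(dv)
        print({k:round(float(v),d) for k,v,d in zip(("dx","dy","dz","rx","ry","rz"),[*t,*w],[1]*3+[3]*3) if abs(v)>10**-d/2})
        Rm=R.from_rotvec(dv)*Rm
if __name__=="__main__":
    a=[float(x) for x in sys.argv[1:]]; print(bot.observe()["clock"],bot.observe()["position"].round(4),bot.observe()["tool_rot"].round(4)); plan(a[:3],a[3:6],int(a[6]))
E
python3 plan.py .482 -.089 .14 3.1416 0 1.65 14
```

```text
1.7 [ 0.2415 -0.5765  0.2045] [3.1416 0.     0.3968]
{'dx': 29.3, 'dy': -25.5, 'dz': 4.6, 'rz': -0.09}
{'dx': 31.5, 'dy': -22.8, 'dz': 4.6, 'rz': -0.09}
{'dx': 33.4, 'dy': -19.9, 'dz': 4.6, 'rz': -0.09}
{'dx': 35.0, 'dy': -16.8, 'dz': 4.6, 'rz': -0.09}
{'dx': 36.4, 'dy': -13.6, 'dz': 4.6, 'rz': -0.09}
{'dx': 37.4, 'dy': -10.3, 'dz': 4.6, 'rz': -0.09}
{'dx': 38.2, 'dy': -6.9, 'dz': 4.6, 'rz': -0.09}
{'dx': 38.7, 'dy': -3.5, 'dz': 4.6, 'rz': -0.09}
{'dx': 38.8, 'dz': 4.6, 'rz': -0.09}
{'dx': 38.7, 'dy': 3.5, 'dz': 4.6, 'rz': -0.09}
{'dx': 38.2, 'dy': 6.9, 'dz': 4.6, 'rz': -0.09}
{'dx': 37.4, 'dy': 10.3, 'dz': 4.6, 'rz': -0.09}
{'dx': 36.4, 'dy': 13.6, 'dz': 4.6, 'rz': -0.09}
{'dx': 35.0, 'dy': 16.8, 'dz': 4.6, 'rz': -0.09}
```

```bash
python3 -m inch '[{"dx":29,"dy":-25,"dz":0,"rz":-0.09,"hand":-0.5},{"dx":31,"dy":-23,"dz":0,"rz":-0.09,"hand":-0.5},{"dx":33,"dy":-20,"dz":0,"rz":-0.09,"hand":-0.5},{"dx":35,"dy":-17,"dz":0,"rz":-0.09,"hand":-0.5},{"dx":36,"dy":-14,"rz":-0.09,"hand":-0.5},{"dx":37,"dy":-10,"rz":-0.09,"hand":-0.5},{"dx":38,"dy":-7,"rz":-0.09,"hand":-0.5},{"dx":38,"dy":-3,"rz":-0.09,"hand":-0.5},{"dx":38,"rz":-0.09,"hand":-0.5}]' 40; python3 plan.py .482 -.089 .10 3.1416 0 1.65 6
```

```text
1.7 [ 0.2415 -0.5765  0.2045] [3.1416 0.     0.3968]
{'dx': 68.4, 'dy': -59.4, 'dz': 17.4, 'rz': -0.209}
{'dx': 79.2, 'dy': -44.0, 'dz': 17.4, 'rz': -0.209}
{'dx': 86.6, 'dy': -26.6, 'dz': 17.4, 'rz': -0.209}
{'dx': 90.2, 'dy': -8.1, 'dz': 17.4, 'rz': -0.209}
{'dx': 89.9, 'dy': 10.8, 'dz': 17.4, 'rz': -0.209}
{'dx': 85.7, 'dy': 29.2, 'dz': 17.4, 'rz': -0.209}schema error: expected keys dx, dy, dz, rx, ry, rz, hand
```

Every row needs all the keys.

```bash
python3 -m inch '[{"dx":29,"dy":-25,"dz":0,"rx":0,"ry":0,"rz":-0.09,"hand":-0.5},{"dx":31,"dy":-23,"dz":0,"rx":0,"ry":0,"rz":-0.09,"hand":-0.5},{"dx":33,"dy":-20,"dz":0,"rx":0,"ry":0,"rz":-0.09,"hand":-0.5},{"dx":35,"dy":-17,"dz":0,"rx":0,"ry":0,"rz":-0.09,"hand":-0.5},{"dx":36,"dy":-14,"dz":0,"rx":0,"ry":0,"rz":-0.09,"hand":-0.5},{"dx":37,"dy":-10,"dz":0,"rx":0,"ry":0,"rz":-0.09,"hand":-0.5},{"dx":38,"dy":-7,"dz":0,"rx":0,"ry":0,"rz":-0.09,"hand":-0.5},{"dx":38,"dy":-3,"dz":0,"rx":0,"ry":0,"rz":-0.09,"hand":-0.5},{"dx":38,"dy":0,"dz":0,"rx":0,"ry":0,"rz":-0.09,"hand":-0.5}]' 40; python3 plan.py .482 -.089 .10 3.1416 0 1.65 6
```

```text
clock: 2.6
position: [0.3938, -0.264, 0.2047]
tool_rot: [3.141, 0.0, 1.21]
force: [-0.1, -0.8, -0.1]
grip_width: 0.064
2.6 [ 0.3938 -0.264   0.2047] [3.1410e+00 2.0000e-04 1.2104e+00]
{'dx': 32.5, 'dy': 3.5, 'dz': 17.5, 'rz': -0.073}
{'dx': 32.1, 'dy': 5.8, 'dz': 17.5, 'rz': -0.073}
{'dx': 31.6, 'dy': 8.2, 'dz': 17.5, 'rz': -0.073}
{'dx': 30.9, 'dy': 10.5, 'dz': 17.5, 'rz': -0.073}
{'dx': 30.1, 'dy': 12.7, 'dz': 17.5, 'rz': -0.073}
{'dx': 29.1, 'dy': 14.9, 'dz': 17.5, 'rz': -0.073}
```

```bash
python3 -m inch '[{"dx":32,"dy":4,"dz":17,"rx":0,"ry":0,"rz":-0.073,"hand":-0.5},{"dx":32,"dy":6,"dz":17,"rx":0,"ry":0,"rz":-0.073,"hand":-0.5},{"dx":32,"dy":8,"dz":17,"rx":0,"ry":0,"rz":-0.073,"hand":-0.5},{"dx":31,"dy":10,"dz":17,"rx":0,"ry":0,"rz":-0.073,"hand":-0.5},{"dx":30,"dy":13,"dz":17,"rx":0,"ry":0,"rz":-0.073,"hand":-0.5},{"dx":29,"dy":15,"dz":17,"rx":0,"ry":0,"rz":-0.073,"hand":-0.5},{"dx":0,"dy":0,"dz":0,"rx":0,"ry":0,"rz":0,"hand":-0.5},{"dx":0,"dy":0,"dz":0,"rx":0,"ry":0,"rz":0,"hand":-0.5}]' 40; python3 plan.py .482 -.089 .026 3.1416 0 1.65 1
python3 - <<'E'
from h import *
for n in("scene","top"):
    p,d=bot.grab_frame(n)
    if n=="scene": p=cv2.resize(p[80:300,200:420],None,fx=2.7,fy=2.7)
    else: p=cv2.resize(p[200:380,260:480],None,fx=3,fy=3)
    save(n+"1",p)
E
```

```text
clock: 3.4
position: [0.4824, -0.0907, 0.1022]
tool_rot: [-3.141, -0.0, 1.646]
force: [-0.6, -0.8, 1.2]
grip_width: 0.0641
3.4 [ 0.4824 -0.0907  0.1022] [-3.1408e+00 -3.0000e-04  1.6458e+00]
{'dx': 1.7, 'dy': -0.2, 'dz': 76.2, 'rx': -0.001, 'rz': -0.004}
```

View pics/scene1.png

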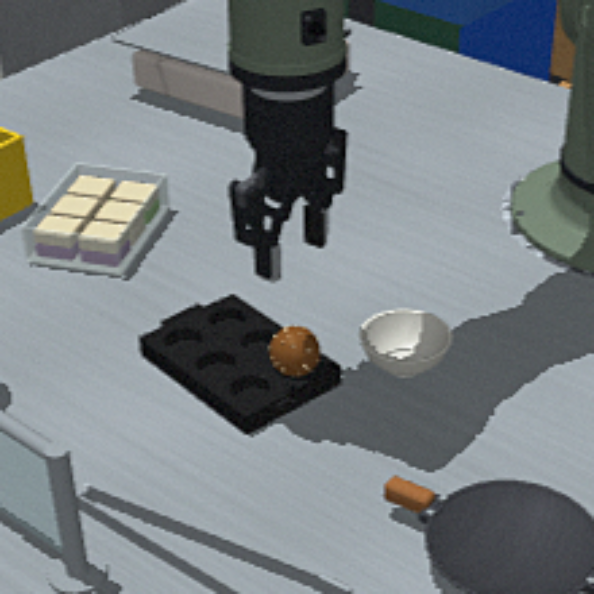

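View pics/top1.png

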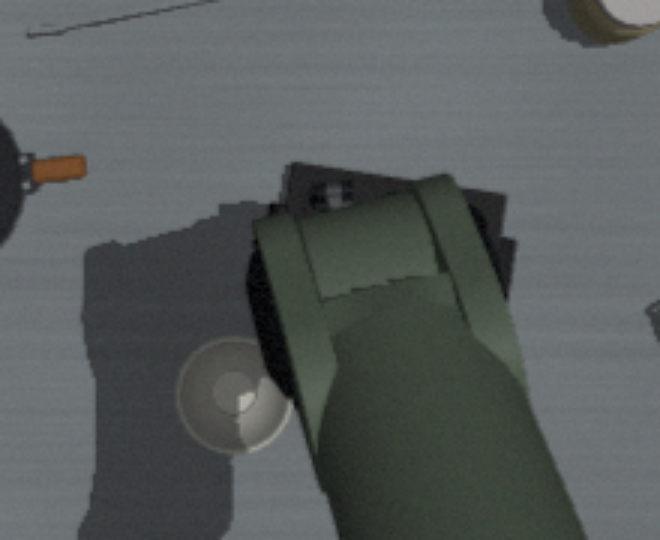

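```bash
cat >> h.py <<'E'
def proj(n,P):
    f,cx,cy,o,Rm=cal(n); q=Rm.T@(np.array(P)-o); return q[1]/q[2]*f+cy,q[0]/q[2]*f+cx
E
python3 - <<'E'
from h import *
p,d=bot.grab_frame("scene");c=cloud("scene",d)
print([np.round(proj("scene",x),1) for x in([.4824,-.0907,.1022],[.482,-.089,.036],[.4824-.0,-.0907,.119])])
m=(c[...,2]>.095)&(c[...,2]<.135)&(abs(c[...,0]-.48)<.08)&(abs(c[...,1]+.09)<.05)
k,l,st,ce=cv2.connectedComponentsWithStats(m.astype(np.uint8))
for i in range(1,k):
    if st[i,4]>10: q=c[l==i]; print(st[i,4],q.min(0).round(4),q.max(0).round(4),q.mean(0).round(4))
E
```

```text
[array([186.7, 307.3]), array([208.8, 308.5]), array([180.9, 307.2])]
```

Run:
```python
from h import *
for z in(.1022,.11,.12):
  print(z,[np.round(proj("scene",[.4824+s,-.0907,z]),1) for s in(-.036,.036)])
p,d=bot.grab_frame("scene"); save("s2",cv2.resize(p[110:230,250:370],None,fx=5,fy=5,interpolation=cv2.INTER_NEAREST))
c=cloud("scene",d)
for r,cc in((178,299),(165,317),(175,298),(165,315)): print(r,cc,d[r,cc],c[r,cc].round(3))
```

```text
0.1022 [array([180.6, 316.7]), array([193.1, 297.6])]
0.11 [array([177.9, 316.7]), array([190.4, 297.4])]
0.12 [array([174.5, 316.7]), array([186.9, 297.3])]
178 299 1.1279479 [ 0.521 -0.082  0.15 ]
165 317 1.1747246 [ 0.449 -0.088  0.149]
175 298 1.1196693 [ 0.524 -0.081  0.16 ]
165 315 1.1765442 [ 0.45  -0.092  0.148]
```

View pics/s2.png

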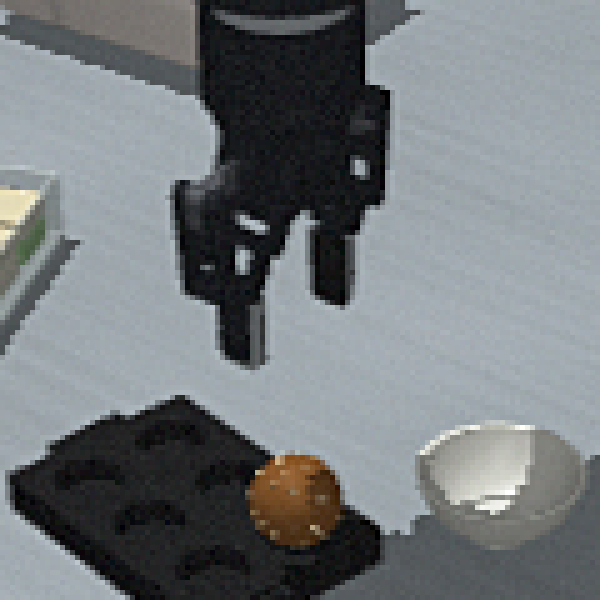

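Run:
```python
from h import *
p,d=bot.grab_frame("scene"); c=cloud("scene",d)
for cc in(299,300,302,313,316,318):
    print(cc,[(r,c[r,cc].round(3).tolist()) for r in range(164,186,2)][(0 if cc>310 else 5):(6 if cc>310 else 11)])
```

```text
299 [(174, [0.521, -0.081, 0.161]), (176, [0.522, -0.08, 0.156]), (178, [0.524, -0.079, 0.152]), (180, [0.522, -0.081, 0.145]), (182, [0.52, -0.083, 0.138]), (184, [0.367, -0.225, -0.003])]
300 [(174, [0.52, -0.079, 0.161]), (176, [0.521, -0.079, 0.156]), (178, [0.52, -0.08, 0.15]), (180, [0.522, -0.078, 0.146]), (182, [0.522, -0.078, 0.14]), (184, [0.362, -0.225, -0.005])]
302 [(174, [0.517, -0.076, 0.161]), (176, [0.515, -0.077, 0.154]), (178, [0.515, -0.077, 0.149]), (180, [0.513, -0.08, 0.141]), (182, [0.516, -0.078, 0.138]), (184, [0.361, -0.219, -0.003])]
313 [(164, [0.451, -0.098, 0.149]), (166, [0.449, -0.1, 0.142]), (168, [0.449, -0.1, 0.136]), (170, [0.283, -0.243, -0.002]), (172, [0.292, -0.235, -0.002]), (174, [0.3, -0.228, -0.002])]
316 [(164, [0.452, -0.088, 0.153]), (166, [0.453, -0.087, 0.149]), (168, [0.451, -0.089, 0.141]), (170, [0.449, -0.09, 0.134]), (172, [0.285, -0.229, -0.003]), (174, [0.293, -0.223, -0.004])]
318 [(164, [0.451, -0.083, 0.155]), (166, [0.449, -0.084, 0.148]), (168, [0.45, -0.083, 0.143]), (170, [0.45, -0.083, 0.137]), (172, [0.283, -0.224, -0.002]), (174, [0.292, -0.216, -0.001])]
```

```bash
python3 -m inch '[{"dx":1,"dy":0,"dz":25,"rx":0,"ry":0,"rz":0,"hand":-0.5},{"dx":0,"dy":0,"dz":25,"rx":0,"ry":0,"rz":0,"hand":-0.5},{"dx":0,"dy":0,"dz":10,"rx":0,"ry":0,"rz":0,"hand":-0.5},{"dx":0,"dy":0,"dz":0,"rx":0,"ry":0,"rz":0,"hand":-0.5},{"dx":0,"dy":0,"dz":0,"rx":0,"ry":0,"rz":0,"hand":-0.5}]' 40
python3 - <<'E'
from h import *
p,d=bot.grab_frame("scene"); save("s3",cv2.resize(p[110:230,250:370],None,fx=5,fy=5,interpolation=cv2.INTER_NEAREST));c=cloud("scene",d)
print(bot.observe()["position"])
for cc in(299,300,302,313,316,318):
    print(cc,[(r,c[r,cc].round(3).tolist()) for r in range(184,208,2)])
E
```

```text
clock: 4.15
position: [0.4828, -0.0904, 0.0433]
tool_rot: [3.141, 0.0, 1.644]
force: [-0.1, -1.0, 0.5]
grip_width: 0.0643
[ 0.48294296 -0.09041542  0.04343776]
299 [(184, [0.366, -0.225, -0.003]), (186, [0.375, -0.217, -0.002]), (188, [0.525, -0.08, 0.125]), (190, [0.528, -0.076, 0.122]), (192, [0.526, -0.079, 0.115]), (194, [0.526, -0.079, 0.109]), (196, [0.526, -0.079, 0.103]), (198, [0.527, -0.078, 0.098]), (200, [0.527, -0.079, 0.092]), (202, [0.528, -0.078, 0.087]), (204, [0.522, -0.084, 0.075]), (206, [0.458, -0.143, 0.007])]
300 [(184, [0.364, -0.223, -0.004]), (186, [0.521, -0.08, 0.128]), (188, [0.524, -0.077, 0.125]), (190, [0.525, -0.076, 0.121]), (192, [0.528, -0.073, 0.118]), (194, [0.522, -0.079, 0.107]), (196, [0.523, -0.079, 0.101]), (198, [0.523, -0.079, 0.096]), (200, [0.523, -0.079, 0.089]), (202, [0.524, -0.079, 0.085]), (204, [0.52, -0.082, 0.075]), (206, [0.496, -0.105, 0.046])]
302 [(184, [0.519, -0.074, 0.135]), (186, [0.519, -0.075, 0.129]), (188, [0.517, -0.077, 0.122]), (190, [0.522, -0.073, 0.12]), (192, [0.522, -0.073, 0.115]), (194, [0.519, -0.076, 0.106
[... 617 characters left out ...]
0.091, 0.087]), (188, [0.448, -0.092, 0.08]), (190, [0.449, -0.091, 0.076]), (192, [0.368, -0.16, -0.002]), (194, [0.376, -0.153, -0.002]), (196, [0.383, -0.147, -0.002]), (198, [0.392, -0.14, -0.001]), (200, [0.394, -0.138, -0.006]), (202, [0.405, -0.129, -0.002]), (204, [0.461, -0.082, 0.043]), (206, [0.474, -0.071, 0.048])]
318 [(184, [0.448, -0.085, 0.095]), (186, [0.449, -0.084, 0.09]), (188, [0.452, -0.082, 0.086]), (190, [0.451, -0.083, 0.079]), (192, [1.23, 0.571, 0.755]), (194, [0.37, -0.151, -0.004]), (196, [0.38, -0.143, -0.002]), (198, [0.389, -0.135, -0.0]), (200, [0.395, -0.13, -0.001]), (202, [0.4, -0.126, -0.004]), (204, [0.411, -0.117, -0.0]), (206, [0.417, -0.112, -0.002])]
```

View pics/s3.png

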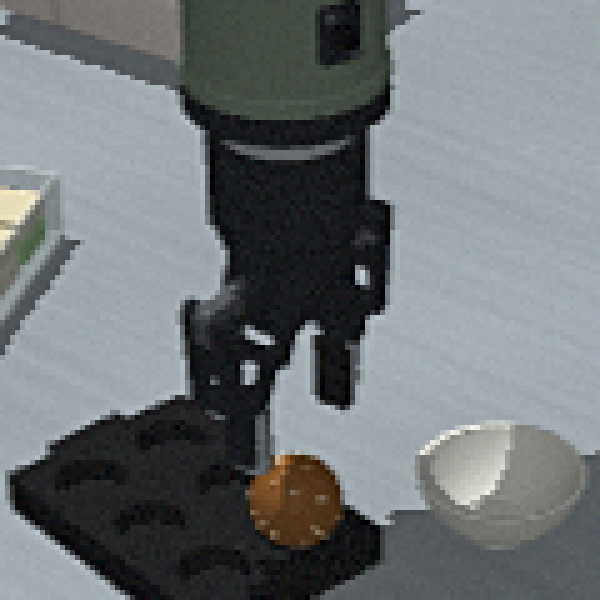

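```bash
python3 -m inch '[{"dx":1,"dy":0,"dz":12,"rx":0,"ry":0,"rz":0,"hand":-0.5},{"dx":0,"dy":0,"dz":12,"rx":0,"ry":0,"rz":0,"hand":-0.5},{"dx":0,"dy":0,"dz":0,"rx":0,"ry":0,"rz":0,"hand":-0.5},{"dx":0,"dy":0,"dz":0,"rx":0,"ry":0,"rz":0,"hand":-0.5}]' 40
python3 - <<'E'
from h import *
p,d=bot.grab_frame("scene"); save("s4",cv2.resize(p[130:250,250:370],None,fx=5,fy=5,interpolation=cv2.INTER_NEAREST));c=cloud("scene",d)
print(bot.observe()["position"])
for cc in(297,298,299,300,316,318):
    print(cc,[(r,c[r,cc].round(3).tolist()) for r in range(192,216,2)])
E
```

```text
clock: 4.6
position: [0.4821, -0.089, 0.0181]
tool_rot: [-3.141, -0.0, 1.645]
force: [0.1, -0.2, 0.4]
grip_width: 0.0642
[ 0.4822804  -0.08909675  0.01842611]
297 [(192, [0.543, -0.07, 0.127]), (194, [0.542, -0.071, 0.12]), (196, [0.54, -0.072, 0.113]), (198, [0.541, -0.072, 0.108]), (200, [0.541, -0.072, 0.103]), (202, [0.543, -0.071, 0.098]), (204, [0.528, -0.085, 0.078]), (206, [0.528, -0.085, 0.072]), (208, [0.525, -0.089, 0.063]), (210, [0.527, -0.087, 0.059]), (212, [0.493, -0.119, 0.018]), (214, [0.502, -0.111, 0.021])]
298 [(192, [0.536, -0.073, 0.122]), (194, [0.537, -0.072, 0.117]), (196, [0.537, -0.072, 0.111]), (198, [0.538, -0.072, 0.107]), (200, [0.543, -0.068, 0.105]), (202, [0.541, -0.07, 0.097]), (204, [0.525, -0.084, 0.077]), (206, [0.528, -0.082, 0.074]), (208, [0.526, -0.084, 0.065]), (210, [0.527, -0.084, 0.06]), (212, [0.489, -0.119, 0.016]), (214, [0.499, -0.11, 0.02])]
299 [(192, [0.396, -0.199, -0.004]), (194, [0.403, -0.193, -0.005]), (196, [0.531, -0.074, 0.108]), (198, [0.536, -0.07, 0.106]), (200, [0.536, -0.07, 0.1]), (202, [0.528, -0.079, 0.086]), (204,
[... 609 characters left out ...]
9, 0.066]), (196, [0.454, -0.088, 0.061]), (198, [0.451, -0.09, 0.052]), (200, [0.398, -0.135, -0.002]), (202, [0.403, -0.131, -0.004]), (204, [0.463, -0.08, 0.045]), (206, [0.472, -0.072, 0.047]), (208, [0.477, -0.068, 0.045]), (210, [0.479, -0.066, 0.041]), (212, [0.481, -0.065, 0.036]), (214, [0.482, -0.064, 0.031])]
318 [(192, [0.449, -0.085, 0.072]), (194, [0.449, -0.084, 0.066]), (196, [0.451, -0.083, 0.062]), (198, [0.448, -0.086, 0.052]), (200, [0.395, -0.13, -0.001]), (202, [0.405, -0.122, 0.001]), (204, [0.41, -0.117, -0.001]), (206, [0.417, -0.112, -0.001]), (208, [0.423, -0.107, -0.002]), (210, [0.451, -0.083, 0.018]), (212, [0.459, -0.077, 0.018]), (214, [0.466, -0.071, 0.019])]
```

View pics/s4.png

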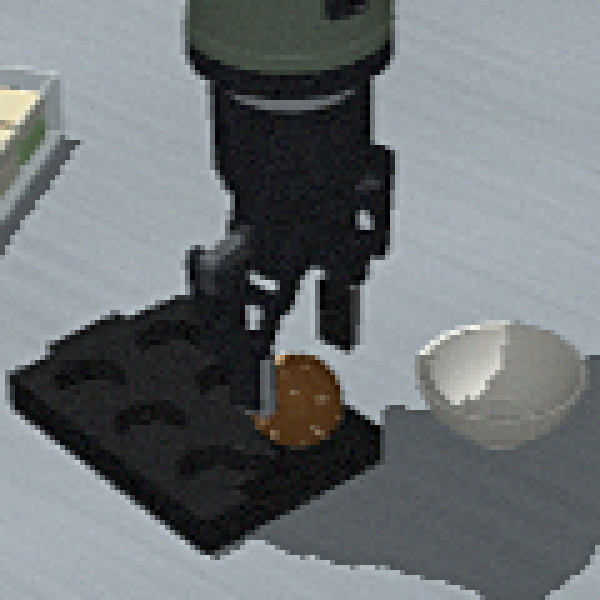

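The tips sit about 32 mm behind the reported TCP at this opening, as two heights confirm, and they are now at about z = 0.050. I'll go 18 mm lower and close.

```bash
python3 -m inch '[{"dx":0,"dy":0,"dz":9,"rx":0,"ry":0,"rz":0,"hand":-0.5},{"dx":0,"dy":0,"dz":9,"rx":0,"ry":0,"rz":0,"hand":-0.5},{"dx":0,"dy":0,"dz":0,"rx":0,"ry":0,"rz":0,"hand":-0.5},{"dx":0,"dy":0,"dz":0,"rx":0,"ry":0,"rz":0,"hand":-0.5}]' 30
python3 -m inch '[{"dx":0,"dy":0,"dz":0,"rx":0,"ry":0,"rz":0,"hand":-0.3},{"dx":0,"dy":0,"dz":0,"rx":0,"ry":0,"rz":0,"hand":-0.2},{"dx":0,"dy":0,"dz":0,"rx":0,"ry":0,"rz":0,"hand":-0.1},{"dx":0,"dy":0,"dz":0,"rx":0,"ry":0,"rz":0,"hand":0.2},{"dx":0,"dy":0,"dz":0,"rx":0,"ry":0,"rz":0,"hand":0.2},{"dx":0,"dy":0,"dz":0,"rx":0,"ry":0,"rz":0,"hand":0.2}]' 30
python3 - <<'E'
from h import *
p,d=bot.grab_frame("scene"); save("s5",cv2.resize(p[130:250,250:370],None,fx=5,fy=5,interpolation=cv2.INTER_NEAREST))
E
```

```text
clock: 5.05
position: [0.4821, -0.0891, 0.0002]
tool_rot: [-3.141, -0.0, 1.645]
force: [0.1, 0.5, -0.1]
grip_width: 0.0638
clock: 5.65
position: [0.4833, -0.0892, 0.001]
tool_rot: [3.14, 0.0, 1.645]
force: [4.2, -0.3, 5.5]
grip_width: 0.0464
```

View pics/s5.png

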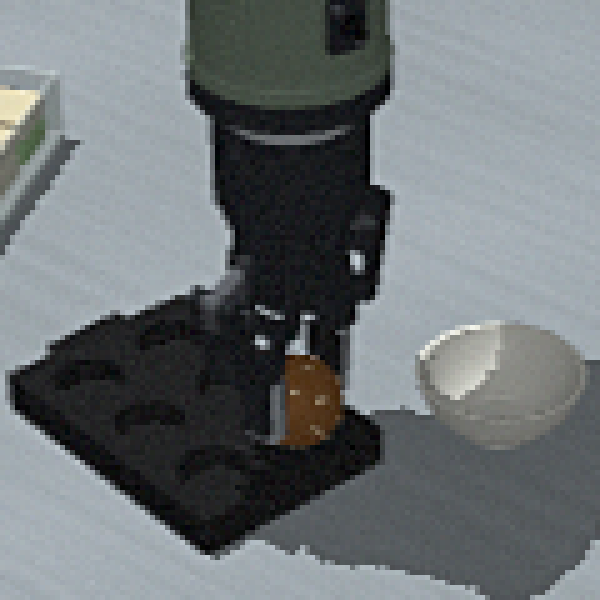

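```bash
python3 -m inch '[{"dx":0,"dy":0,"dz":-4,"rx":0,"ry":0,"rz":0,"hand":0.2},{"dx":0,"dy":0,"dz":-10,"rx":0,"ry":0,"rz":0,"hand":0.2},{"dx":0,"dy":0,"dz":-18,"rx":0,"ry":0,"rz":0,"hand":0.2},{"dx":0,"dy":0,"dz":-20,"rx":0,"ry":0,"rz":0,"hand":0.2},{"dx":0,"dy":0,"dz":-18,"rx":0,"ry":0,"rz":0,"hand":0.2},{"dx":0,"dy":0,"dz":-10,"rx":0,"ry":0,"rz":0,"hand":0.2},{"dx":0,"dy":0,"dz":0,"rx":0,"ry":0,"rz":0,"hand":0.2},{"dx":0,"dy":0,"dz":0,"rx":0,"ry":0,"rz":0,"hand":0.2}]'
python3 - <<'E'
from h import *
p,d=bot.grab_frame("scene"); save("s6",cv2.resize(p[100:220,250:370],None,fx=5,fy=5,interpolation=cv2.INTER_NEAREST))
hsv=cv2.cvtColor(p,cv2.COLOR_RGB2HSV); m=(hsv[...,1]>100)&(hsv[...,2]>50)&(hsv[...,0]<25); c=cloud("scene",d)
q=c; m&=(d>0)&(abs(q[...,0]-.48)<.06)&(abs(q[...,1]+.09)<.06)&(q[...,2]>.05); q=q[m]; print(len(q),q.mean(0),q.min(0),q.max(0))
from scipy.optimize import least_squares
s=least_squares(lambda c:np.linalg.norm(q-c,axis=1)-.024,q.mean(0)-[.01,.01,.01],loss='soft_l1',f_scale=.002);print(s.x,bot.observe()["position"])
E
python3 plan.py .5555 .204 .079 3.1416 0 1.57 10
```

```text
clock: 6.5
position: [0.482, -0.0893, 0.0802]
tool_rot: [-3.141, 0.0, 1.645]
force: [-0.6, 0.8, -1.8]
grip_width: 0.0462
178 [ 0.48728122 -0.07407017  0.12528376] [ 0.45647181 -0.13608902  0.09851506] [ 0.50308927 -0.06314832  0.50992193]
[ 0.48231451 -0.08869462  0.11391822] [ 0.48186225 -0.08925555  0.07991204]
6.55 [ 0.4819 -0.0893  0.0799] [-3.1406e+00 -2.0000e-04  1.6447e+00]
{'dx': 28.7, 'dy': 9.5, 'dz': 0.1, 'rz': 0.007}
{'dx': 28.8, 'dy': 9.3, 'dz': 0.1, 'rz': 0.007}
{'dx': 28.8, 'dy': 9.1, 'dz': 0.1, 'rz': 0.007}
{'dx': 28.9, 'dy': 8.9, 'dz': 0.1, 'rz': 0.007}
{'dx': 29.0, 'dy': 8.6, 'dz': 0.1, 'rz': 0.007}
{'dx': 29.0, 'dy': 8.4, 'dz': 0.1, 'rz': 0.007}
{'dx': 29.1, 'dy': 8.2, 'dz': 0.1, 'rz': 0.007}
{'dx': 29.2, 'dy': 8.0, 'dz': 0.1, 'rz': 0.007}
{'dx': 29.2, 'dy': 7.8, 'dz': 0.1, 'rz': 0.007}
{'dx': 29.3, 'dy': 7.6, 'dz': 0.1, 'rz': 0.007}
```

View pics/s6.png

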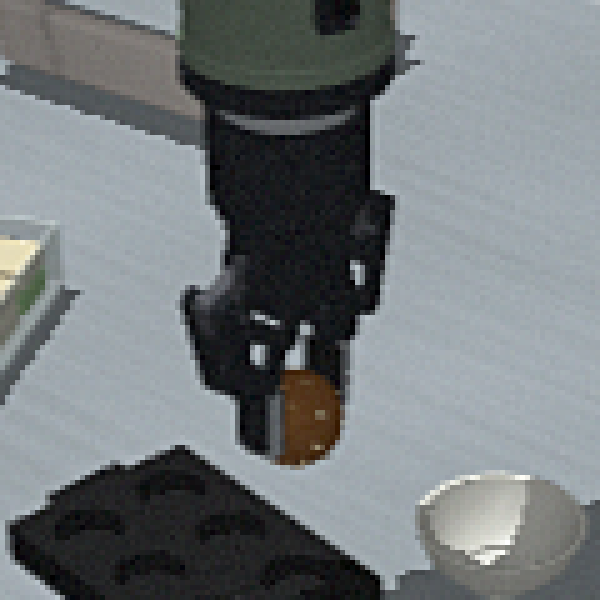

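The cake is held, with its centre about 35 mm above the reported TCP. Carrying it over the dish.

```bash
python3 -m inch '[{"dx":12,"dy":4,"dz":0,"rx":0,"ry":0,"rz":0.01,"hand":0.2},{"dx":25,"dy":8,"dz":0,"rx":0,"ry":0,"rz":0.01,"hand":0.2},{"dx":36,"dy":11,"dz":0,"rx":0,"ry":0,"rz":0.01,"hand":0.2},{"dx":40,"dy":13,"dz":0,"rx":0,"ry":0,"rz":0.01,"hand":0.2},{"dx":40,"dy":13,"dz":0,"rx":0,"ry":0,"rz":0.01,"hand":0.2},{"dx":40,"dy":12,"dz":0,"rx":0,"ry":0,"rz":0.01,"hand":0.2},{"dx":40,"dy":12,"dz":0,"rx":0,"ry":0,"rz":0.01,"hand":0.2},{"dx":30,"dy":8,"dz":0,"rx":0,"ry":0,"rz":0.0,"hand":0.2},{"dx":20,"dy":5,"dz":0,"rx":0,"ry":0,"rz":0,"hand":0.2},{"dx":8,"dy":2,"dz":0,"rx":0,"ry":0,"rz":0,"hand":0.2}]'
python3 -m inch '[{"dx":0,"dy":0,"dz":0,"rx":0,"ry":0,"rz":0,"hand":0.2},{"dx":0,"dy":0,"dz":0,"rx":0,"ry":0,"rz":0,"hand":0.2}]'
python3 plan.py .5555 .204 -.004 3.1416 0 1.57 1
python3 - <<'E'
from h import *
from scipy.optimize import least_squares
for n,r in(("scene",(180,330,310,460)),("top",(200,320,170,310))):
    p,d=bot.grab_frame(n); f=4; save(n+"7",cv2.resize(p[r[0]:r[1],r[2]:r[3]],None,fx=f,fy=f,interpolation=cv2.INTER_NEAREST))
    c=cloud(n,d)
    if n=="scene":
        hsv=cv2.cvtColor(p,cv2.COLOR_RGB2HSV); m=(hsv[...,1]>100)&(hsv[...,2]>50)&(hsv[...,0]<25)
        m&=(d>0)&(abs(c[...,0]-.555)<.05)&(abs(c[...,1]-.204)<.05)&(c[...,2]>.06)&(c[...,2]<.16); q=c[m]
        s=least_squares(lambda c:np.linalg.norm(q-c,axis=1)-.024,q.mean(0)-[.01,.01,.01],loss='soft_l1',f_scale=.002);print(len(q),s.x)
E
```

```text
clock: 7.55
position: [0.5603, 0.2068, 0.0794]
tool_rot: [-3.14, -0.0, 1.577]
force: [0.3, -0.7, -0.8]
grip_width: 0.0463
clock: 7.75
position: [0.5607, 0.203, 0.08]
tool_rot: [-3.141, 0.001, 1.574]
force: [-0.7, -0.0, -0.9]
grip_width: 0.0464
7.75 [0.5607 0.203  0.08  ] [-3.1408e+00  1.1000e-03  1.5738e+00]
{'dx': 1.1, 'dy': -5.1, 'dz': 84.0, 'rx': -0.001, 'ry': 0.001, 'rz': 0.004}
215 [0.56099307 0.20363992 0.11413887]
```

View pics/scene7.png

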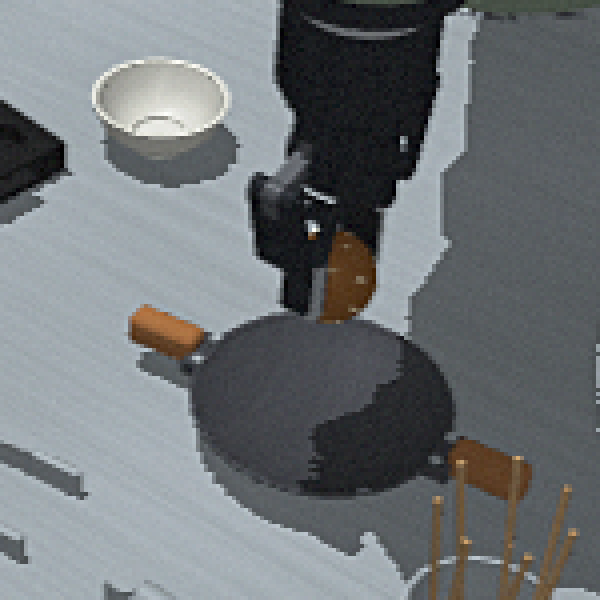

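```bash
python3 -m inch '[{"dx":0.5,"dy":-2.5,"dz":15,"rx":0,"ry":0,"rz":0,"hand":0.2},{"dx":0.5,"dy":-2.5,"dz":20,"rx":0,"ry":0,"rz":0,"hand":0.2},{"dx":0,"dy":0,"dz":20,"rx":0,"ry":0,"rz":0,"hand":0.2},{"dx":0,"dy":0,"dz":12,"rx":0,"ry":0,"rz":0,"hand":0.2},{"dx":0,"dy":0,"dz":7,"rx":0,"ry":0,"rz":0,"hand":0.2},{"dx":0,"dy":0,"dz":4,"rx":0,"ry":0,"rz":0,"hand":0.2},{"dx":0,"dy":0,"dz":0,"rx":0,"ry":0,"rz":0,"hand":0.2},{"dx":0,"dy":0,"dz":0,"rx":0,"ry":0,"rz":0,"hand":0.2}]'
python3 - <<'E'
from h import *
from scipy.optimize import least_squares
n,r="scene",(180,330,310,460)
p,d=bot.grab_frame(n); f=4; save(n+"8",cv2.resize(p[r[0]:r[1],r[2]:r[3]],None,fx=f,fy=f,interpolation=cv2.INTER_NEAREST))
c=cloud(n,d);hsv=cv2.cvtColor(p,cv2.COLOR_RGB2HSV); m=(hsv[...,1]>100)&(hsv[...,2]>50)&(hsv[...,0]<25)
m&=(d>0)&(abs(c[...,0]-.555)<.05)&(abs(c[...,1]-.204)<.05)&(c[...,2]>.01)&(c[...,2]<.16); q=c[m]
s=least_squares(lambda c:np.linalg.norm(q-c,axis=1)-.024,q.mean(0)-[.01,.01,.01],loss='soft_l1',f_scale=.002);print(len(q),s.x)
E
```

```text
clock: 8.65
position: [0.5563, 0.2056, 0.0031]
tool_rot: [3.141, -0.0, 1.575]
force: [-0.8, -0.3, -0.5]
grip_width: 0.0463
188 [0.55576243 0.20633132 0.03694793]
```

View pics/scene8.png

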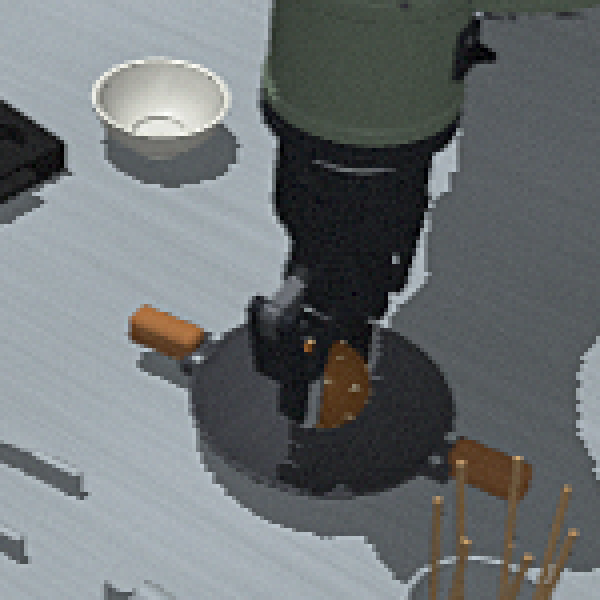

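```bash
python3 -m inch '[{"dx":-1.5,"dy":0,"dz":4,"rx":0,"ry":0,"rz":0,"hand":0.2},{"dx":0,"dy":0,"dz":2,"rx":0,"ry":0,"rz":0,"hand":0.2},{"dx":0,"dy":0,"dz":0,"rx":0,"ry":0,"rz":0,"hand":0.2},{"dx":0,"dy":0,"dz":0,"rx":0,"ry":0,"rz":0,"hand":0.2}]'
python3 -m inch '[{"dx":0,"dy":0,"dz":1,"rx":0,"ry":0,"rz":0,"hand":0.2},{"dx":0,"dy":0,"dz":0,"rx":0,"ry":0,"rz":0,"hand":0.2}]'
python3 -m inch '[{"dx":0,"dy":0,"dz":1,"rx":0,"ry":0,"rz":0,"hand":0.2},{"dx":0,"dy":0,"dz":0,"rx":0,"ry":0,"rz":0,"hand":0.2}]'
```

```text
clock: 9.1
position: [0.556, 0.204, -0.0035]
tool_rot: [-3.142, -0.0, 1.575]
force: [-0.2, -0.4, -1.2]
grip_width: 0.0461
clock: 9.3
position: [0.5559, 0.204, -0.0046]
tool_rot: [-3.142, -0.0, 1.575]
force: [0.6, 0.1, -0.7]
grip_width: 0.0466
clock: 9.5
position: [0.556, 0.204, -0.0056]
tool_rot: [-3.142, 0.0, 1.575]
force: [-0.7, 1.0, -0.2]
grip_width: 0.0463
```

```bash
python3 -m inch '[{"dx":0,"dy":0,"dz":1,"rx":0,"ry":0,"rz":0,"hand":0.2},{"dx":0,"dy":0,"dz":0,"rx":0,"ry":0,"rz":0,"hand":0.2}]'
python3 -m inch '[{"dx":0,"dy":0,"dz":1,"rx":0,"ry":0,"rz":0,"hand":0.2},{"dx":0,"dy":0,"dz":0,"rx":0,"ry":0,"rz":0,"hand":0.2}]'
```

```text
clock: 9.7
position: [0.556, 0.2042, -0.006]
tool_rot: [3.141, -0.0, 1.575]
force: [-2.9, -0.8, 10.5]
grip_width: 0.0464
clock: 9.9
position: [0.5562, 0.2044, -0.0062]
tool_rot: [3.141, -0.0, 1.575]
force: [-7.6, -1.7, 24.9]
grip_width: 0.0462
```

Contact at about -0.006. I'll back off 2 mm, open gently, then rise.

```bash
python3 -m inch '[{"dx":0,"dy":0,"dz":-1.7,"rx":0,"ry":0,"rz":0,"hand":0.2},{"dx":0,"dy":0,"dz":0,"rx":0,"ry":0,"rz":0,"hand":0.2}]'
python3 -m inch '[{"dx":0,"dy":0,"dz":0,"rx":0,"ry":0,"rz":0,"hand":-0.08},{"dx":0,"dy":0,"dz":0,"rx":0,"ry":0,"rz":0,"hand":-0.12},{"dx":0,"dy":0,"dz":0,"rx":0,"ry":0,"rz":0,"hand":-0.18},{"dx":0,"dy":0,"dz":0,"rx":0,"ry":0,"rz":0,"hand":-0.25},{"dx":0,"dy":0,"dz":0,"rx":0,"ry":0,"rz":0,"hand":-0.35},{"dx":0,"dy":0,"dz":0,"rx":0,"ry":0,"rz":0,"hand":-0.45},{"dx":0,"dy":0,"dz":0,"rx":0,"ry":0,"rz":0,"hand":-0.45}]'
python3 - <<'E'
from h import *
n,r="scene",(180,330,310,460)
p,d=bot.grab_frame(n); f=4; save(n+"9",cv2.resize(p[r[0]:r[1],r[2]:r[3]],None,fx=f,fy=f,interpolation=cv2.INTER_NEAREST))
E
```

```text
clock: 10.1
position: [0.5561, 0.2041, -0.0056]
tool_rot: [3.141, -0.0, 1.575]
force: [0.1, 0.3, -1.0]
grip_width: 0.0461
clock: 10.8
position: [0.556, 0.204, -0.0058]
tool_rot: [-3.142, 0.0, 1.575]
force: [0.2, 0.0, -0.3]
grip_width: 0.0618
```

View pics/scene9.png

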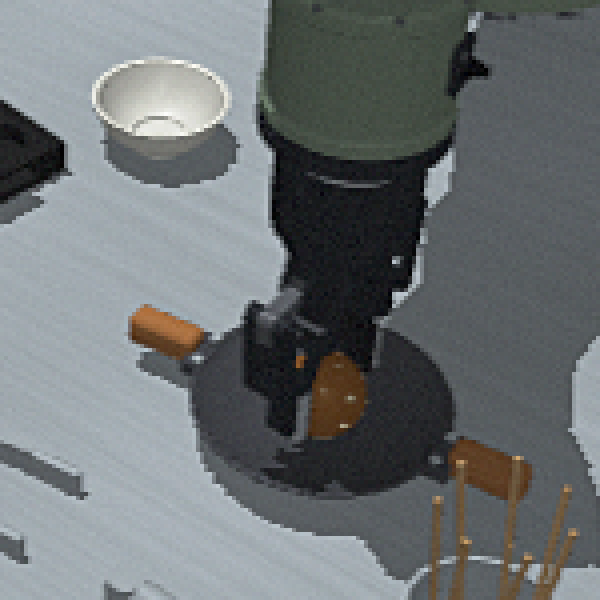

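Released; the cake sits in the dish and the contact force is gone. Rising and moving over the -y handle.

```bash
python3 -m inch '[{"dx":0,"dy":0,"dz":-10,"rx":0,"ry":0,"rz":0,"hand":-0.45},{"dx":0,"dy":0,"dz":-20,"rx":0,"ry":0,"rz":0,"hand":-0.45},{"dx":0,"dy":0,"dz":-30,"rx":0,"ry":0,"rz":0,"hand":-0.45},{"dx":-4,"dy":0,"dz":-25,"rx":0,"ry":0,"rz":-0.02,"hand":-0.45},{"dx":-20,"dy":2,"dz":-15,"rx":0,"ry":0,"rz":-0.02,"hand":-0.2},{"dx":-26,"dy":2,"dz":0,"rx":0,"ry":0,"rz":-0.03,"hand":0.1},{"dx":-26,"dy":2,"dz":0,"rx":0,"ry":0,"rz":-0.02,"hand":0.1},{"dx":-18,"dy":2,"dz":0,"rx":0,"ry":0,"rz":-0.02,"hand":0.1},{"dx":0,"dy":0,"dz":0,"rx":0,"ry":0,"rz":0,"hand":0.1},{"dx":0,"dy":0,"dz":0,"rx":0,"ry":0,"rz":0,"hand":0.1}]'
python3 - <<'E'
from h import *
from scipy.optimize import least_squares
n,r="scene",(180,330,310,460)
p,d=bot.grab_frame(n); f=4; save(n+"10",cv2.resize(p[r[0]:r[1],r[2]:r[3]],None,fx=f,fy=f,interpolation=cv2.INTER_NEAREST))
c=cloud(n,d);hsv=cv2.cvtColor(p,cv2.COLOR_RGB2HSV); w=(d>0)&(hsv[...,1]>100)&(hsv[...,2]>45)&(hsv[...,0]<25)
m=w&(abs(c[...,0]-.555)<.05)&(abs(c[...,1]-.204)<.05)&(c[...,2]>.01)&(c[...,2]<.16); q=c[m]
s=least_squares(lambda c:np.linalg.norm(q-c,axis=1)-.024,q.mean(0)-[.01,.01,.01],loss='soft_l1',f_scale=.002);print("cake",len(q),s.x)
for y0 in(.108,.3):
    m=w&(abs(c[...,0]-.556)<.05)&(abs(c[...,1]-y0)<.04)&(c[...,2]>.01)&(c[...,2]<.045);q=c[m];print("handle",len(q),q.mean(0),q.min(0),q.max(0),np.polyfit(q[:,1],q[:,0],1))
m=(d>0)&(abs(c[...,0]-.57)<.06)&(abs(c[...,1]-.105)<.03)&(c[...,2]>.06)&(c[...,2]<.17);q=c[m];print("low gripper",np.sort(q[:,2])[:10]);t=q[q[:,2]<np.sort(q[:,2])[5]+.02];print(t.min(0),t.max(0),t.mean(0))
r=bot.trace(n,"dish"); m=r[0]["region"]; m=cv2.morphologyEx(m.astype(np.uint8),cv2.MORPH_OPEN,np.ones((13,13),np.uint8))>0
E
python3 plan.py .567 .108 .1 3.1416 0 1.682 1
```

```text
clock: 11.85
position: [0.5693, 0.1107, 0.0948]
tool_rot: [3.141, -0.0, 1.684]
force: [-0.0, 0.4, -0.1]
grip_width: 0.0385
cake 358 [0.55568755 0.2050231  0.0281109 ]
handle 152 [0.57128684 0.11220831 0.02973403] [0.5578728  0.09092319 0.01667151] [0.5801193  0.13149288 0.03590814] [-0.10633885  0.58321895]
handle 171 [0.54973391 0.30309187 0.0299967 ] [0.5370595  0.28182037 0.01705232] [0.55688497 0.32348958 0.03730993] [-0.10209068  0.58067677]
low gripper [0.11945197 0.12052212 0.12124295 0.12205366 0.12232026 0.1225384
 0.12290513 0.12296027 0.12297309 0.12304416]
[0.54139107 0.09978609 0.11945197] [0.60453821 0.12719348 0.14244767] [0.5722852  0.11530001 0.13288058]
11.95 [0.5691 0.1117 0.0946] [ 3.1412e+00 -5.0000e-04  1.6855e+00]
{'dx': -3.4, 'dy': -2.5, 'dz': -5.4, 'ry': -0.001, 'rz': 0.004}
```

View pics/scene10.png

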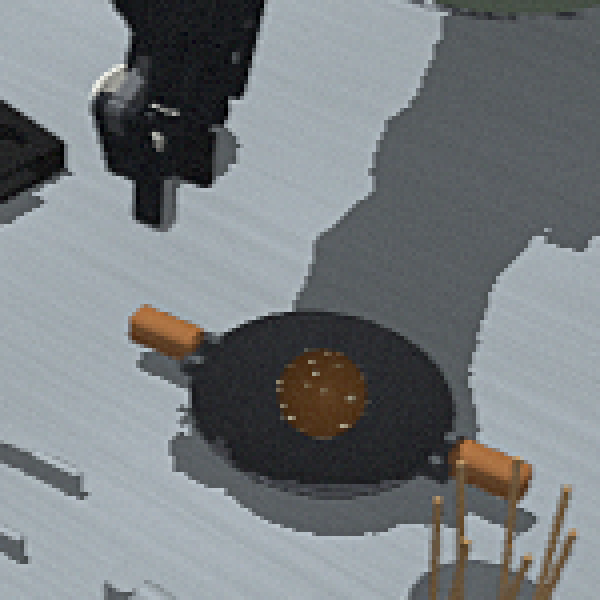

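```bash
python3 -m inch '[{"dx":-2.6,"dy":-1.5,"dz":10,"rx":0,"ry":0,"rz":0.004,"hand":0.1},{"dx":-2.6,"dy":-1.5,"dz":20,"rx":0,"ry":0,"rz":0.004,"hand":0.1},{"dx":0,"dy":0,"dz":20,"rx":0,"ry":0,"rz":0,"hand":0.1},{"dx":0,"dy":0,"dz":12,"rx":0,"ry":0,"rz":0,"hand":0.1},{"dx":0,"dy":0,"dz":8,"rx":0,"ry":0,"rz":0,"hand":0.1},{"dx":0,"dy":0,"dz":0,"rx":0,"ry":0,"rz":0,"hand":0.1},{"dx":0,"dy":0,"dz":0,"rx":0,"ry":0,"rz":0,"hand":0.1}]'
python3 - <<'E'
from h import *
n,r="scene",(200,300,310,410)
p,d=bot.grab_frame(n); f=6; save(n+"11",cv2.resize(p[r[0]:r[1],r[2]:r[3]],None,fx=f,fy=f,interpolation=cv2.INTER_NEAREST))
E
```

```text
clock: 12.65
position: [0.567, 0.1054, 0.0246]
tool_rot: [3.141, -0.0, 1.677]
force: [-1.5, 0.5, 0.2]
grip_width: 0.0384
```

View pics/scene11.png

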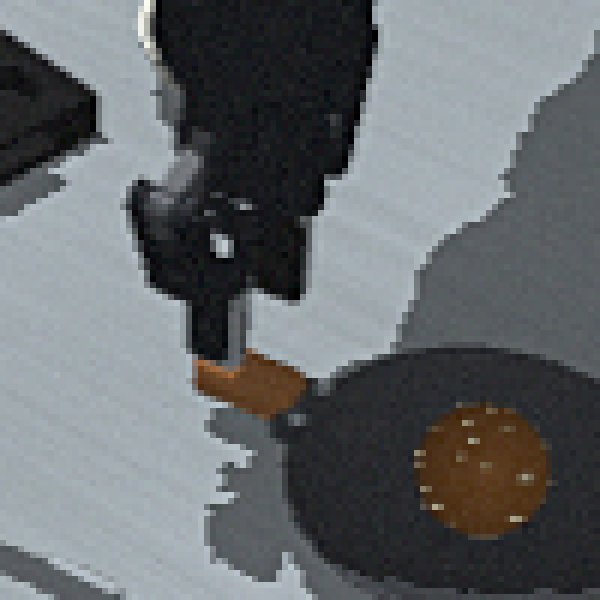

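```bash
python3 -m inch '[{"dx":0,"dy":0,"dz":12,"rx":0,"ry":0,"rz":0,"hand":0.1},{"dx":0,"dy":0,"dz":12,"rx":0,"ry":0,"rz":0,"hand":0.1},{"dx":0,"dy":0,"dz":8,"rx":0,"ry":0,"rz":0,"hand":0.1},{"dx":0,"dy":0,"dz":4,"rx":0,"ry":0,"rz":0,"hand":0.1},{"dx":0,"dy":0,"dz":0,"rx":0,"ry":0,"rz":0,"hand":0.1},{"dx":0,"dy":0,"dz":0,"rx":0,"ry":0,"rz":0,"hand":0.1}]'
python3 - <<'E'
from h import *
n,r="scene",(200,300,310,410)
p,d=bot.grab_frame(n); f=6; save(n+"12",cv2.resize(p[r[0]:r[1],r[2]:r[3]],None,fx=f,fy=f,interpolation=cv2.INTER_NEAREST))
c=cloud(n,d)
m=(d>0)&(abs(c[...,0]-.595)<.02)&(abs(c[...,1]-.105)<.03)&(c[...,2]>.006)&(c[...,2]<.17);q=c[m];print("low gripper",np.sort(q[:,2])[:10])
E
```

```text
clock: 13.3
position: [0.5669, 0.1052, -0.0117]
tool_rot: [3.142, -0.0, 1.677]
force: [0.1, -0.5, 0.0]
grip_width: 0.0384
low gripper [0.01496938 0.01575474 0.01605599 0.01644996 0.01655824 0.016598
 0.0171348  0.01726065 0.01779746 0.01882452]
```

View pics/scene12.png

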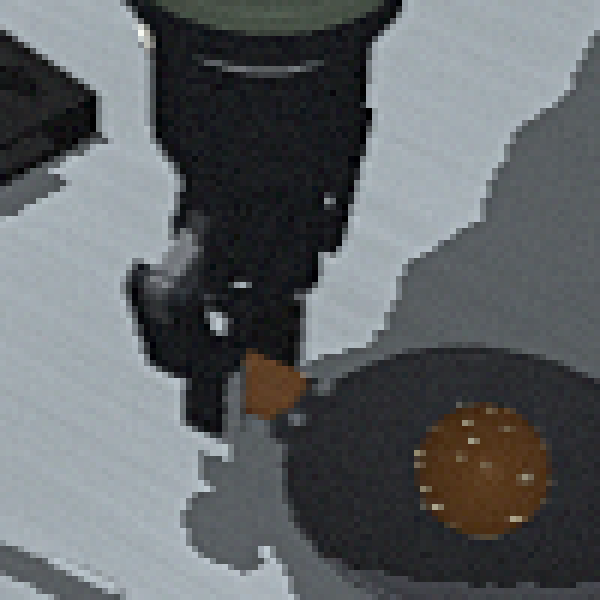

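```bash
python3 -m inch '[{"dx":0,"dy":0,"dz":3,"rx":0,"ry":0,"rz":0,"hand":0.2},{"dx":0,"dy":0,"dz":0,"rx":0,"ry":0,"rz":0,"hand":0.3},{"dx":0,"dy":0,"dz":0,"rx":0,"ry":0,"rz":0,"hand":0.4},{"dx":0,"dy":0,"dz":0,"rx":0,"ry":0,"rz":0,"hand":0.48},{"dx":0,"dy":0,"dz":0,"rx":0,"ry":0,"rz":0,"hand":0.55},{"dx":0,"dy":0,"dz":0,"rx":0,"ry":0,"rz":0,"hand":0.62},{"dx":0,"dy":0,"dz":0,"rx":0,"ry":0,"rz":0,"hand":0.7}]' 30
python3 -m inch '[{"dx":0,"dy":0,"dz":0,"rx":0,"ry":0,"rz":0,"hand":0.9},{"dx":0,"dy":0,"dz":0,"rx":0,"ry":0,"rz":0,"hand":1},{"dx":0,"dy":0,"dz":0,"rx":0,"ry":0,"rz":0,"hand":1}]' 60
python3 -m inch '[{"dx":0,"dy":0,"dz":0,"rx":0,"ry":0,"rz":0,"hand":1},{"dx":0,"dy":0,"dz":0,"rx":0,"ry":0,"rz":0,"hand":1},{"dx":0,"dy":0,"dz":0,"rx":0,"ry":0,"rz":0,"hand":1}]' 110
cat > look.py <<'E'
import sys; from h import *
from scipy.optimize import least_squares
def look(tag,cx,cy,zc,ang,hold=False,crop=(150,350,300,500)):
    "report cake, far handle and rim plane, in world; ang = dir from held handle to dish centre"
    n="scene"; p,d=bot.grab_frame(n); r=crop; f=600/max(r[1]-r[0],r[3]-r[2])
    save(tag,cv2.resize(p[r[0]:r[1],r[2]:r[3]],None,fx=f,fy=f,interpolation=cv2.INTER_NEAREST))
    c=cloud(n,d);hsv=cv2.cvtColor(p,cv2.COLOR_RGB2HSV); w=(d>0)&(hsv[...,1]>100)&(hsv[...,2]>45)&(hsv[...,0]<25)
    R2=np.hypot(c[...,0]-cx,c[...,1]-cy)
    m=w&(R2<.06)&(c[...,2]>zc-.015)&(c[...,2]<zc+.06); q=c[m]
    if len(q)>20:
        s=least_squares(lambda c:np.linalg.norm(q-c,axis=1)-.024,q.mean(0)-[.01,.01,.01],loss='soft_l1',f_scale=.002);print("cake",len(q),s.x.round(4))
    u=np.array([np.cos(ang),np.sin(ang)])
    for sg in(1,-1):
        hx,hy=cx+sg*.098*u[0],cy+sg*.098*u[1]
        m=w&(np.hypot(c[...,0]-hx,c[...,1]-hy)<.035)&(abs(c[...,2]-zc-.026)<.03);q=c[m]
        if len(q)>15: print("handle",sg,len(q),"mean",q.mean(0).round(4),"z10,90",np.percentile(q[:,2],[10,90]).round(4))
    # dish floor plane: symmetric annulus dark points
    m=(d>0)&(hsv[...,1]<90)&(hsv[...,2]<75)&(R2<.068)&(R2>.036)&(abs(c[...,2]-zc-.017)<.02);q=c[m]
    # model: z = a + bx+cy + profile(r)
    rr=np.hypot(q[:,0]-cx,q[:,1]-cy); prof=np.interp(rr,[14,34,52,66] and [.014,.034,.052,.066],[.006,.010,.016,.025])
    A=np.c_[np.ones(len(q)),q[:,0]-cx,q[:,1]-cy]; s=least_squares(lambda v:A@v-(q[:,2]-prof),[zc,0,0],loss='soft_l1',f_scale=.002).x
    print("dish base z",s[0].round(4),"slope along u",np.degrees(s[1]*u[0]+s[2]*u[1]).round(2),"deg, side",np.degrees(-s[1]*u[1]+s[2]*u[0]).round(2),len(q))
if __name__=="__main__":
    a=sys.argv; look(a[1],*[float(x) for x in a[2:6]],crop=[int(x) for x in a[6:10]] if len(a)>6 else (150,350,300,500))
E
python3 look.py l1 .556 .2045 0 1.675
```

```text
clock: 14.05
position: [0.5669, 0.1051, -0.0147]
tool_rot: [3.141, -0.0, 1.677]
force: [0.3, -0.1, 2.2]
grip_width: 0.0177
clock: 14.35
position: [0.5669, 0.1051, -0.0147]
tool_rot: [3.141, 0.0, 1.677]
force: [0.4, -1.6, 2.9]
grip_width: 0.0168
clock: 14.65
position: [0.5669, 0.1051, -0.0147]
tool_rot: [3.141, 0.0, 1.677]
force: [0.6, -0.5, 5.3]
grip_width: 0.0155
cake 362 [0.5557 0.2049 0.0283]
handle 1 170 mean [0.5506 0.303  0.0308] z10,90 [0.0237 0.0351]
handle -1 62 mean [0.5687 0.1233 0.03  ] z10,90 [0.0243 0.0337]
dish base z -0.0013 slope along u -0.03 deg, side 0.27 1336
```

View pics/l1.png

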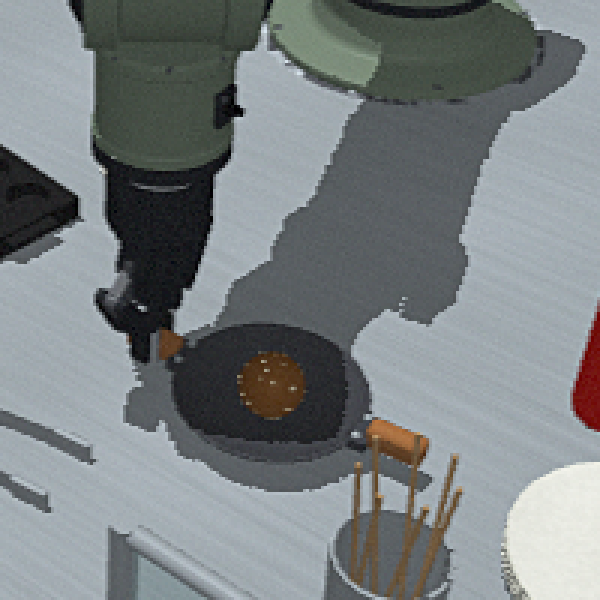

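The handle is gripped and the measurement is good (tilt about 0°). Now a small test lift.

```bash
python3 -m inch '[{"dx":0,"dy":0,"dz":-2,"rx":0,"ry":0,"rz":0,"hand":1},{"dx":0,"dy":0,"dz":-3,"rx":0,"ry":0,"rz":0,"hand":1},{"dx":0,"dy":0,"dz":-5,"rx":0,"ry":0,"rz":0,"hand":1},{"dx":0,"dy":0,"dz":-5,"rx":0,"ry":0,"rz":0,"hand":1},{"dx":0,"dy":0,"dz":-3,"rx":0,"ry":0,"rz":0,"hand":1},{"dx":0,"dy":0,"dz":-2,"rx":0,"ry":0,"rz":0,"hand":1},{"dx":0,"dy":0,"dz":0,"rx":0,"ry":0,"rz":0,"hand":1},{"dx":0,"dy":0,"dz":0,"rx":0,"ry":0,"rz":0,"hand":1}]'
python3 look.py l2 .556 .2045 0.02 1.675
```

```text
clock: 15.5
position: [0.5668, 0.1051, 0.0052]
tool_rot: [-3.142, 0.0, 1.677]
force: [-0.0, -0.3, -3.4]
grip_width: 0.0159
cake 375 [0.5556 0.2054 0.0468]
handle 1 198 mean [0.5504 0.3034 0.0476] z10,90 [0.0403 0.0518]
handle -1 61 mean [0.5683 0.1233 0.0497] z10,90 [0.0442 0.0536]
dish base z 0.0172 slope along u -0.91 deg, side 0.24 1367
```

View pics/l2.png

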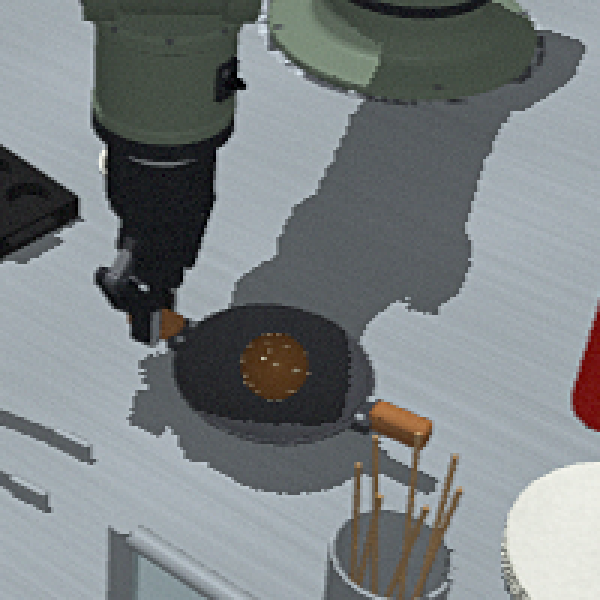

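```bash
python3 -m inch '[{"dx":0,"dy":0,"dz":-4,"rx":0,"ry":0.003,"rz":0,"hand":1},{"dx":0,"dy":0,"dz":-8,"rx":0,"ry":0.004,"rz":0,"hand":1},{"dx":0,"dy":0,"dz":-10,"rx":0,"ry":0.004,"rz":0,"hand":1},{"dx":0,"dy":0,"dz":-10,"rx":0,"ry":0.003,"rz":0,"hand":1},{"dx":0,"dy":0,"dz":-10,"rx":0,"ry":0,"rz":0,"hand":1},{"dx":0,"dy":0,"dz":-10,"rx":0,"ry":0,"rz":0,"hand":1},{"dx":0,"dy":0,"dz":-8,"rx":0,"ry":0,"rz":0,"hand":1},{"dx":0,"dy":0,"dz":-6,"rx":0,"ry":0,"rz":0,"hand":1},{"dx":0,"dy":0,"dz":-4,"rx":0,"ry":0,"rz":0,"hand":1},{"dx":0,"dy":0,"dz":-2,"rx":0,"ry":0,"rz":0,"hand":1}]'
python3 -m inch '[{"dx":0,"dy":0,"dz":0,"rx":0,"ry":0,"rz":0,"hand":1},{"dx":0,"dy":0,"dz":0,"rx":0,"ry":0,"rz":0,"hand":1}]'
python3 look.py l3 .556 .2045 0.09 1.675
python3 - <<'E'
from h import *
# guard: robust tube line from both cameras
for n in("top","scene"):
    p,d=bot.grab_frame(n);c=cloud(n,d);A=[];
    for y0,y1 in((.262,.52),(-.33,-.075)):
        m=(c[...,2]>.115)&(c[...,2]<.145)&(abs(c[...,0]-.79)<.035)&(c[...,1]>y0)&(c[...,1]<y1);q=c[m];A.append(q);print(n,len(q),np.median(q,0).round(4))
    q=np.vstack(A); f=cv2.fitLine(q[:,:2].astype(np.float32),cv2.DIST_HUBER,0,.001,.001).ravel(); print(n,"dir",f[:2],"x at y=.096",f[2]+(0.096-f[3])*f[0]/f[1])
    for z0,z1 in((.03,.07),(.07,.11)):
      for y0 in(.25,-.058):
        m=(c[...,2]>z0)&(c[...,2]<z1)&(abs(c[...,0]-.79)<.03)&(abs(c[...,1]-y0)<.03);q=c[m]
        if len(q)>5: print(n,"post",z0,len(q),np.percentile(q,5,axis=0).round(4),np.percentile(q,95,axis=0).round(4))
E
```

```text
clock: 16.55
position: [0.5669, 0.1044, 0.0775]
tool_rot: [3.141, -0.014, 1.677]
force: [-0.5, 0.3, -4.0]
grip_width: 0.0158
clock: 16.75
position: [0.5667, 0.1043, 0.0769]
tool_rot: [-3.141, -0.014, 1.677]
force: [0.2, 0.7, -2.8]
grip_width: 0.0159
cake 409 [0.5552 0.2041 0.1198]
handle 1 228 mean [0.5507 0.303  0.1215] z10,90 [0.1139 0.1262]
handle -1 62 mean [0.5678 0.1223 0.1213] z10,90 [0.1168 0.1251]
dish base z 0.0903 slope along u 0.78 deg, side 0.08 1262
top 780 [0.7947 0.3932 0.1314]
top 790 [ 0.7824 -0.2049  0.1313]
top dir [0.02028655 0.9997942 ] x at y=.096 0.7886436
top post 0.03 61 [0.7841 0.2432 0.0315] [0.7948 0.2759 0.0677]
top post 0.03 59 [ 0.7775 -0.0861  0.0326] [ 0.7844 -0.0507  0.0664]
top post 0.07 64 [0.784  0.2429 0.0722] [0.7928 0.2777 0.1077]
top post 0.07 59 [ 0.7772 -0.0851  0.0732] [ 0.7843 -0.0498  0.105 ]
scene 1632 [0.8019 0.4094 0.129 ]
scene 569 [ 0.7892 -0.1922  0.1281]
scene dir [0.01998013 0.9998004 ] x at y=.096 0.7959698
scene post 0.03 232 [0.7976 0.2489 0.0319] [0.8044 0.2783 0.0683]
scene post 0.03 192 [ 0.7852 -0.0853  0.0323] [ 0.7976 -0.0473  0.0682]
scene post 0.07 244 [0.7975 0.2512 0.0723] [0.8043 0.278  0.108 ]
scene post 0.07 210 [ 0.7853 -0.086   0.0716] [ 0.7975 -0.047   0.1077]
```

View pics/l3.png

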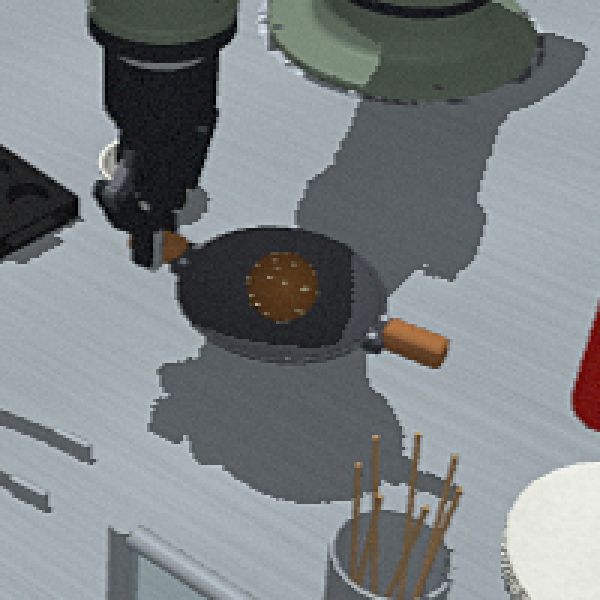

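Level and the cake is centred. I'll pull back from the skewers, then turn by +rz (clockwise seen from above).

```bash
python3 -m inch '[{"dx":0.3,"dy":-3,"dz":0,"rx":0,"ry":0,"rz":0,"hand":1},{"dx":0.8,"dy":-7,"dz":0,"rx":0,"ry":0,"rz":0,"hand":1},{"dx":1,"dy":-10,"dz":0,"rx":0,"ry":0,"rz":0,"hand":1},{"dx":1,"dy":-10,"dz":0,"rx":0,"ry":0,"rz":0,"hand":1},{"dx":1,"dy":-10,"dz":0,"rx":0,"ry":0,"rz":0.01,"hand":1},{"dx":0.8,"dy":-7,"dz":0,"rx":0,"ry":0,"rz":0.02,"hand":1},{"dx":0.3,"dy":-3,"dz":0,"rx":0,"ry":0,"rz":0.03,"hand":1},{"dx":0,"dy":0,"dz":0,"rx":0,"ry":0,"rz":0.05,"hand":1},{"dx":0,"dy":0,"dz":0,"rx":0,"ry":0,"rz":0.07,"hand":1},{"dx":0,"dy":0,"dz":0,"rx":0,"ry":0,"rz":0.08,"hand":1}]'
python3 -m inch '[{"dx":0,"dy":0,"dz":0,"rx":0,"ry":0,"rz":0.08,"hand":1},{"dx":0,"dy":0,"dz":0,"rx":0,"ry":0,"rz":0.08,"hand":1},{"dx":0,"dy":0,"dz":0,"rx":0,"ry":0,"rz":0.08,"hand":1},{"dx":0,"dy":0,"dz":0,"rx":0,"ry":0,"rz":0.08,"hand":1},{"dx":0,"dy":0,"dz":0,"rx":0,"ry":0,"rz":0.07,"hand":1},{"dx":0,"dy":0,"dz":0,"rx":0,"ry":0,"rz":0.05,"hand":1},{"dx":0,"dy":0,"dz":0,"rx":0,"ry":0,"rz":0.03,"hand":1},{"dx":0,"dy":0,"dz":0,"rx":0,"ry":0,"rz":0.02,"hand":1},{"dx":0,"dy":0,"dz":0,"rx":0,"ry":0,"rz":0,"hand":1},{"dx":0,"dy":0,"dz":0,"rx":0,"ry":0,"rz":0,"hand":1}]'
python3 - <<'E'
from h import *
from look import look
s=bot.observe();p=s["position"];y=s["tool_rot"][2];print(p.round(4),s["tool_rot"].round(4),s["qpos"].round(2))
look("l4",p[0]+.1*np.cos(y),p[1]+.1*np.sin(y),.09,y)
E
```

```text
clock: 17.9
position: [0.5167, 0.1044, 0.0774]
tool_rot: [-3.138, -0.014, 1.412]
force: [0.2, 0.8, -4.0]
grip_width: 0.0156
clock: 18.9
position: [0.5166, 0.1044, 0.0773]
tool_rot: [-3.132, -0.01, 0.927]
force: [-0.7, 0.2, -4.1]
grip_width: 0.0159
[0.5166 0.1044 0.0773] [-3.132  -0.0103  0.9273] [-0.13  0.56 -0.24  1.96  0.18  0.65 -1.12]
cake 416 [0.5835 0.181  0.1197]
handle 1 206 mean [0.6397 0.2658 0.1222] z10,90 [0.1155 0.126 ]
handle -1 84 mean [0.5228 0.1142 0.1235] z10,90 [0.1196 0.1262]
dish base z 0.0903 slope along u 0.26 deg, side 0.41 1172
```

View pics/l4.png

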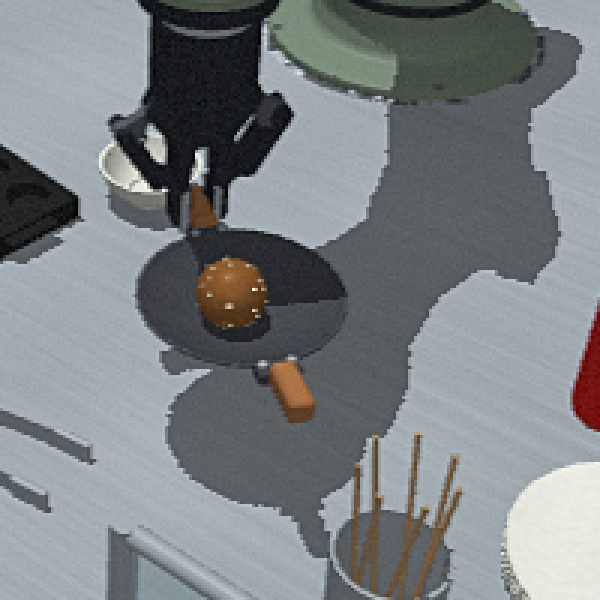

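```bash
python3 -m inch '[{"dx":0,"dy":0,"dz":0,"rx":0,"ry":0,"rz":0.01,"hand":1},{"dx":0,"dy":0,"dz":0,"rx":0,"ry":0,"rz":0.025,"hand":1},{"dx":0,"dy":0,"dz":0,"rx":0,"ry":0,"rz":0.04,"hand":1},{"dx":0,"dy":0,"dz":0,"rx":0,"ry":0,"rz":0.055,"hand":1},{"dx":0,"dy":0,"dz":0,"rx":0,"ry":0,"rz":0.06,"hand":1},{"dx":0,"dy":0,"dz":0,"rx":0,"ry":0,"rz":0.06,"hand":1},{"dx":0,"dy":0,"dz":0,"rx":0,"ry":0,"rz":0.06,"hand":1},{"dx":0,"dy":0,"dz":0,"rx":0,"ry":0,"rz":0.06,"hand":1},{"dx":0,"dy":0,"dz":0,"rx":0,"ry":0,"rz":0.06,"hand":1},{"dx":0,"dy":0,"dz":0,"rx":0,"ry":0,"rz":0.06,"hand":1}]'
python3 -m inch '[{"dx":0,"dy":0,"dz":0,"rx":0,"ry":0,"rz":0.06,"hand":1},{"dx":0,"dy":0,"dz":0,"rx":0,"ry":0,"rz":0.06,"hand":1},{"dx":0,"dy":0,"dz":0,"rx":0,"ry":0,"rz":0.06,"hand":1},{"dx":0,"dy":0,"dz":0,"rx":0,"ry":0,"rz":0.06,"hand":1},{"dx":0,"dy":0,"dz":0,"rx":0,"ry":0,"rz":0.06,"hand":1},{"dx":0,"dy":0,"dz":0,"rx":0,"ry":0,"rz":0.055,"hand":1},{"dx":0,"dy":0,"dz":0,"rx":0,"ry":0,"rz":0.045,"hand":1},{"dx":0,"dy":0,"dz":0,"rx":0,"ry":0,"rz":0.03,"hand":1},{"dx":0,"dy":0,"dz":0,"rx":0,"ry":0,"rz":0.02,"hand":1},{"dx":0,"dy":0,"dz":0,"rx":0,"ry":0,"rz":0.01,"hand":1}]'
python3 -m inch '[{"dx":0,"dy":0,"dz":0,"rx":0,"ry":0,"rz":0,"hand":1},{"dx":0,"dy":0,"dz":0,"rx":0,"ry":0,"rz":0,"hand":1}]'
cat > now.py <<'E'
import sys
from h import *
from look import look
s=bot.observe();p=s["position"];y=s["tool_rot"][2];print(p.round(4),s["tool_rot"].round(4),s["qpos"].round(2))
print("dish exp",(p[:2]+.1*np.array([np.cos(y),np.sin(y)])).round(4))
look(sys.argv[1],p[0]+.1*np.cos(y),p[1]+.1*np.sin(y),.09,y,crop=(170,370,220,420))
E
python3 now.py l5
```

```text
clock: 19.95
position: [0.5166, 0.1044, 0.0773]
tool_rot: [-3.128, -0.005, 0.433]
force: [-0.3, 0.2, -3.3]
grip_width: 0.0158
clock: 20.95
position: [0.5166, 0.1044, 0.0773]
tool_rot: [-3.128, 0.002, -0.024]
force: [0.3, -0.0, -3.5]
grip_width: 0.016
clock: 21.15
position: [0.5166, 0.1044, 0.0773]
tool_rot: [-3.128, 0.002, -0.023]
force: [-0.0, 0.0, -3.3]
grip_width: 0.0156
[0.5166 0.1044 0.0773] [-3.1277e+00  1.8000e-03 -2.2800e-02] [-0.32  0.55  0.02  1.97 -0.04  0.62 -1.86]
dish exp [0.6166 0.1021]
cake 378 [0.6184 0.0921 0.1183]
handle 1 204 mean [0.7162 0.1048 0.1192] z10,90 [0.112  0.1236]
handle -1 74 mean [0.5305 0.1072 0.1227] z10,90 [0.1184 0.1264]
dish base z 0.089 slope along u -0.29 deg, side 0.47 580
```

View pics/l5.png

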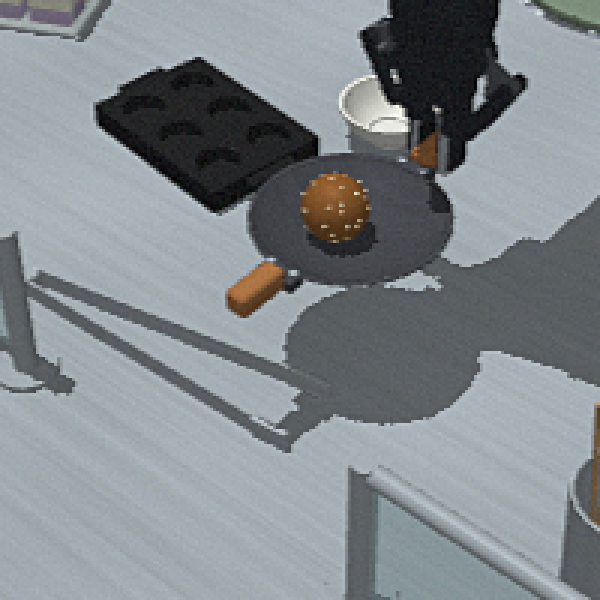

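The cake sits about 10 mm toward -y of the middle, matching a 0.5–0.8° residual tilt. I'll level it while advancing slowly.

```bash
python3 -m inch '[{"dx":1,"dy":0,"dz":0,"rx":-0.004,"ry":0.003,"rz":0,"hand":1},{"dx":3,"dy":0,"dz":0,"rx":-0.005,"ry":0.003,"rz":0,"hand":1},{"dx":5,"dy":0,"dz":0,"rx":-0.005,"ry":0.003,"rz":0,"hand":1},{"dx":6,"dy":0,"dz":0,"rx":-0.004,"ry":0.003,"rz":0,"hand":1},{"dx":7,"dy":0,"dz":0,"rx":0,"ry":0,"rz":0,"hand":1},{"dx":7,"dy":0,"dz":0,"rx":0,"ry":0,"rz":0,"hand":1},{"dx":6,"dy":0,"dz":0,"rx":0,"ry":0,"rz":0,"hand":1},{"dx":4,"dy":0,"dz":0,"rx":0,"ry":0,"rz":0,"hand":1},{"dx":2,"dy":0,"dz":0,"rx":0,"ry":0,"rz":0,"hand":1},{"dx":1,"dy":0,"dz":0,"rx":0,"ry":0,"rz":0,"hand":1}]'
python3 -m inch '[{"dx":0,"dy":0,"dz":0,"rx":0,"ry":0,"rz":0,"hand":1},{"dx":0,"dy":0,"dz":0,"rx":0,"ry":0,"rz":0,"hand":1},{"dx":0,"dy":0,"dz":0,"rx":0,"ry":0,"rz":0,"hand":1}]'
python3 now.py l6
python3 - <<'E'
from h import *
p,d=bot.grab_frame("top"); save("t6",cv2.resize(p[110:310,180:380],None,fx=3,fy=3,interpolation=cv2.INTER_NEAREST))
c=cloud("top",d);hsv=cv2.cvtColor(p,cv2.COLOR_RGB2HSV); w=(d>0)&(hsv[...,1]>100)&(hsv[...,2]>45)&(hsv[...,0]<25)&(c[...,0]>.5)&(c[...,0]<.85)&(abs(c[...,1]-.1)<.1)&(c[...,2]>.05)
k,l,st,ce=cv2.connectedComponentsWithStats(w.astype(np.uint8))
for i in range(1,k):
    if st[i,4]>15: q=c[l==i]; print(st[i,4],q.mean(0).round(4),q.min(0).round(4),q.max(0).round(4))
r=bot.trace("top","dish")
if r:
    m=r[0]["region"].astype(np.uint8);m=cv2.morphologyEx(m,cv2.MORPH_OPEN,np.ones((21,21),np.uint8));cn=max(cv2.findContours(m,0,1)[0],key=cv2.contourArea);e=cv2.fitEllipse(cn);print(r[0]["score"],e,atz("top",e[0][1],e[0][0],.117))
E
```

```text
clock: 22.2
position: [0.5587, 0.1033, 0.0775]
tool_rot: [3.137, -0.01, -0.023]
force: [0.4, 0.0, -3.2]
grip_width: 0.0157
clock: 22.5
position: [0.5585, 0.1034, 0.0777]
tool_rot: [3.137, -0.01, -0.023]
force: [-0.7, 0.2, -3.7]
grip_width: 0.0158
[0.5585 0.1034 0.0777] [ 3.1375 -0.0102 -0.0233] [-0.32  0.6   0.04  1.87 -0.02  0.67 -1.86]
dish exp [0.6585 0.1011]
cake 398 [0.6601 0.0921 0.1199]
handle 1 223 mean [0.7574 0.1046 0.1219] z10,90 [0.1143 0.1264]
handle -1 76 mean [0.5721 0.1071 0.124 ] z10,90 [0.119  0.1266]
dish base z 0.0907 slope along u 0.59 deg, side -0.87 559
151 [0.7517 0.0988 0.1276] [0.7315 0.0908 0.1206] [0.7732 0.1068 0.1343]
283 [0.6607 0.0881 0.1418] [0.6159 0.0675 0.1055] [0.6846 0.1128 0.4363]
0.66 ((260.9811096191406, 206.9845733642578), (25.171218872070312, 28.269840240478516), 14.644575119018555) [0.66828508 0.13967709 0.117     ]
```

View pics/t6.png

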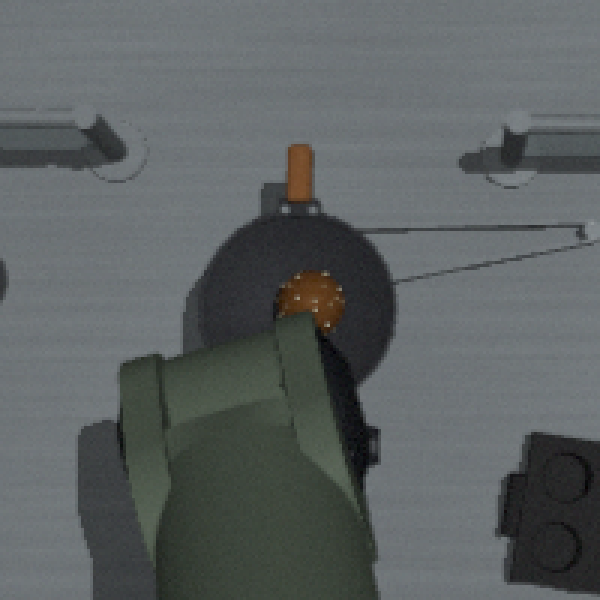

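View pics/l6.png

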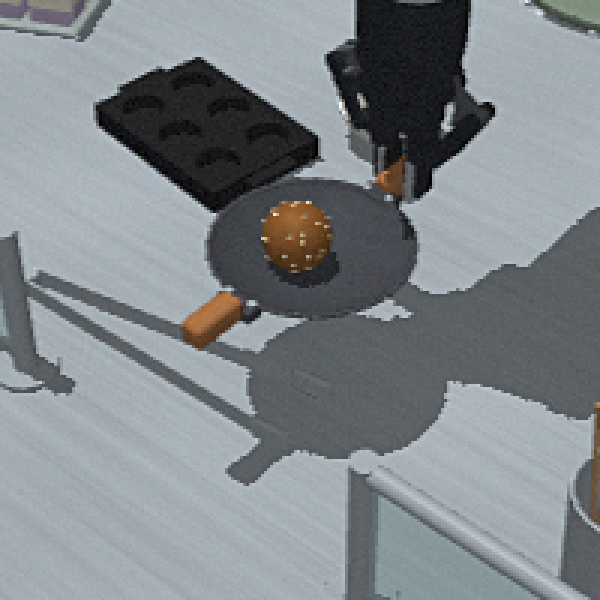

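```bash
python3 -m inch '[{"dx":0,"dy":0,"dz":0,"rx":-0.015,"ry":0,"rz":0,"hand":1},{"dx":0,"dy":0,"dz":0,"rx":-0.01,"ry":0,"rz":0,"hand":1},{"dx":0,"dy":0,"dz":0,"rx":0,"ry":0,"rz":0,"hand":1},{"dx":0,"dy":0,"dz":0,"rx":0.015,"ry":0,"rz":0,"hand":1},{"dx":0,"dy":0,"dz":0,"rx":0.015,"ry":0,"rz":0,"hand":1}]'
python3 now.py l7
python3 -m inch '[{"dx":0,"dy":0,"dz":0,"rx":0,"ry":0,"rz":0,"hand":1},{"dx":0,"dy":0,"dz":0,"rx":0,"ry":0,"rz":0,"hand":1},{"dx":0,"dy":0,"dz":0,"rx":0,"ry":0,"rz":0,"hand":1}]'
python3 now.py l8
```

```text
clock: 23.15
position: [0.5586, 0.1035, 0.0776]
tool_rot: [-3.139, -0.01, -0.023]
force: [0.3, -0.2, -3.7]
grip_width: 0.0156
[0.5586 0.1035 0.0776] [-3.1395 -0.0102 -0.023 ] [-0.31  0.6   0.03  1.87 -0.03  0.67 -1.86]
dish exp [0.6585 0.1012]
cake 398 [0.6604 0.1007 0.12  ]
handle 1 220 mean [0.7574 0.1043 0.1216] z10,90 [0.1137 0.1259]
handle -1 74 mean [0.5721 0.1069 0.1237] z10,90 [0.1189 0.1262]
dish base z 0.0906 slope along u 0.55 deg, side -0.51 580
clock: 23.5
position: [0.5586, 0.1034, 0.0776]
tool_rot: [-3.141, -0.01, -0.023]
force: [-0.9, -0.2, -4.1]
grip_width: 0.0155
[0.5586 0.1034 0.0776] [-3.1407 -0.0102 -0.0234] [-0.31  0.6   0.03  1.87 -0.03  0.67 -1.86]
dish exp [0.6586 0.1011]
cake 410 [0.66   0.1023 0.1201]
handle 1 219 mean [0.7574 0.1041 0.1218] z10,90 [0.1147 0.1261]
handle -1 74 mean [0.5725 0.1066 0.1237] z10,90 [0.1189 0.126 ]
dish base z 0.0907 slope along u 0.46 deg, side -0.6 594
```

The cake is now within 2 mm of the middle. A gentle final advance of 20 mm.

```bash
python3 -m inch '[{"dx":0.5,"dy":0,"dz":0,"rx":0,"ry":0,"rz":0,"hand":1},{"dx":1.5,"dy":0.1,"dz":0,"rx":0,"ry":0,"rz":0,"hand":1},{"dx":2.5,"dy":0.2,"dz":0,"rx":0,"ry":0,"rz":0,"hand":1},{"dx":3.5,"dy":0.2,"dz":0,"rx":0,"ry":0,"rz":0,"hand":1},{"dx":4,"dy":0.2,"dz":0,"rx":0,"ry":0,"rz":0,"hand":1},{"dx":3.5,"dy":0.2,"dz":0,"rx":0,"ry":0,"rz":0,"hand":1},{"dx":2.5,"dy":0.1,"dz":0,"rx":0,"ry":0,"rz":0,"hand":1},{"dx":1.5,"dy":0,"dz":0,"rx":0,"ry":0,"rz":0,"hand":1},{"dx":0.5,"dy":0,"dz":0,"rx":0,"ry":0,"rz":0,"hand":1},{"dx":0,"dy":0,"dz":0,"rx":0,"ry":0,"rz":0,"hand":1}]'
python3 -m inch '[{"dx":0,"dy":0,"dz":0,"rx":0,"ry":0,"rz":0,"hand":1},{"dx":0,"dy":0,"dz":0,"rx":0,"ry":0,"rz":0,"hand":1},{"dx":0,"dy":0,"dz":0,"rx":0,"ry":0,"rz":0,"hand":1},{"dx":0,"dy":0,"dz":0,"rx":0,"ry":0,"rz":0,"hand":1},{"dx":0,"dy":0,"dz":0,"rx":0,"ry":0,"rz":0,"hand":1}]'
python3 now.py l9
python3 - <<'E'
from h import *
p,d=bot.grab_frame("top"); save("t9",cv2.resize(p[110:310,180:380],None,fx=3,fy=3,interpolation=cv2.INTER_NEAREST))
s,_=bot.grab_frame("scene"); save("s9",s)
c=cloud("top",d);hsv=cv2.cvtColor(p,cv2.COLOR_RGB2HSV); w=(d>0)&(hsv[...,1]>100)&(hsv[...,2]>45)&(hsv[...,0]<25)&(c[...,0]>.5)&(c[...,0]<.85)&(abs(c[...,1]-.1)<.1)&(c[...,2]>.05)
k,l,st,ce=cv2.connectedComponentsWithStats(w.astype(np.uint8))
for i in range(1,k):
    if st[i,4]>15: q=c[l==i]; print(st[i,4],q.mean(0).round(4),q.min(0).round(4),q.max(0).round(4),np.polyfit(q[:,0],q[:,1],1))
E
```

```text
clock: 24.55
position: [0.5785, 0.1019, 0.0778]
tool_rot: [-3.141, -0.01, -0.023]
force: [1.1, -0.3, -3.2]
grip_width: 0.0157
clock: 25.05
position: [0.5785, 0.1019, 0.0778]
tool_rot: [-3.141, -0.01, -0.023]
force: [-0.3, -0.0, -2.4]
grip_width: 0.0158
[0.5785 0.1019 0.0778] [-3.1407 -0.0102 -0.0233] [-0.3   0.62  0.03  1.82 -0.03  0.7  -1.85]
dish exp [0.6785 0.0996]
cake 415 [0.6801 0.1008 0.1203]
handle 1 227 mean [0.7772 0.1028 0.1221] z10,90 [0.115  0.1263]
handle -1 81 mean [0.5921 0.1053 0.1235] z10,90 [0.1186 0.126 ]
dish base z 0.0908 slope along u 0.6 deg, side -0.5 584
137 [0.7724 0.0972 0.1282] [0.7516 0.089  0.1216] [0.7924 0.1044 0.1354] [-0.02712603  0.11810757]
224 [0.6837 0.0994 0.1411] [0.6351 0.0631 0.1011] [0.705  0.121  0.4142] [-0.10334638  0.17003498]
```

View pics/t9.png

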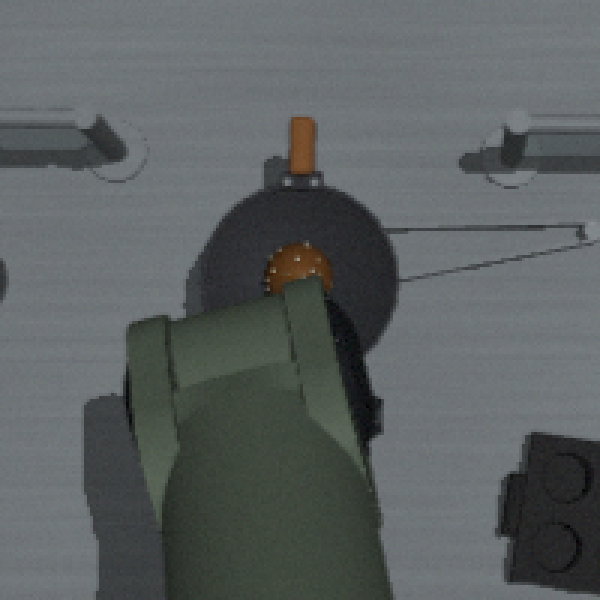

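View pics/s9.png

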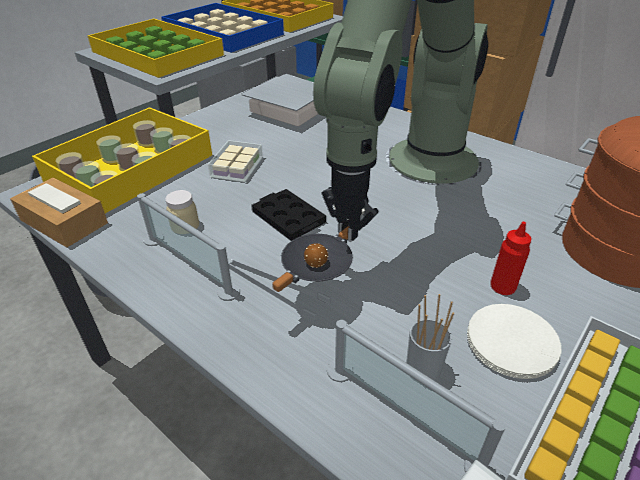

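```bash
python3 -m inch '[{"dx":0.5,"dy":0,"dz":0,"rx":0,"ry":0,"rz":0,"hand":1},{"dx":1,"dy":0.2,"dz":0,"rx":0,"ry":0,"rz":0,"hand":1},{"dx":1,"dy":0.2,"dz":0,"rx":0,"ry":0,"rz":0,"hand":1},{"dx":0.5,"dy":0,"dz":0,"rx":0,"ry":0,"rz":0,"hand":1},{"dx":0,"dy":0,"dz":0,"rx":0,"ry":0,"rz":0,"hand":1},{"dx":0,"dy":0,"dz":0,"rx":0,"ry":0,"rz":0,"hand":1},{"dx":0,"dy":0,"dz":0,"rx":0,"ry":0,"rz":0,"hand":1},{"dx":0,"dy":0,"dz":0,"rx":0,"ry":0,"rz":0,"hand":1},{"dx":0,"dy":0,"dz":0,"rx":0,"ry":0,"rz":0,"hand":1},{"dx":0,"dy":0,"dz":0,"rx":0,"ry":0,"rz":0,"hand":1}]'
python3 now.py l10; python3 -c "
from workcell import bot; print(bot.job_done())"
```

```text
clock: 26.2
position: [0.5816, 0.1015, 0.0779]
tool_rot: [-3.141, -0.01, -0.023]
force: [-0.4, -0.4, -4.1]
grip_width: 0.0157
[0.5816 0.1015 0.0779] [-3.1407 -0.0102 -0.0232] [-0.3   0.62  0.03  1.81 -0.03  0.7  -1.84]
dish exp [0.6815 0.0992]
cake 416 [0.683  0.1004 0.1204]
handle 1 228 mean [0.7802 0.1024 0.122 ] z10,90 [0.1145 0.1263]
handle -1 78 mean [0.5949 0.1048 0.1233] z10,90 [0.1186 0.1261]
dish base z 0.0909 slope along u 0.5 deg, side -0.37 578
the job is handed in; nothing more can be done
None
```

I put the cake in the dish and lifted the dish straight up by its -y handle. I turned it about 97° clockwise, including its starting skew, and held it in front of the gap. The job was handed in at about 26 s.

**Last checks:**
- **Cake:** about 2 mm from the dish's middle. It had rolled about 10 mm off during the turn, and I brought it back with a small, brief tilt.
- **Dish:** underside about 90 mm above the counter and level within about 0.6°.
- **Free handle:** points straight out. Its end is at about x = 0.798, y = 0.096, and the middle of the gap is near (0.791, 0.097).
- **Bystanders:** nothing else looked disturbed in the last overview picture.

**Disagreements and other notes:**
- The fingertips showed 26–32 mm higher in the pictures than the reported tool point, depending on how far the gripper was open, so I set grasp heights from the pictures.
- The two cameras disagreed by about 7 mm on how far out the guard stands, so I used a value between the two.
- The handle heights and the fit to the dish floor differed by about 1° on the tilt along the handles.
- Lowering the cake into the dish peaked at about 25 N before I backed off and let go.

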